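Load, latch and tilt a sensor calibration fixture

ROBOT

A 6-joint arm with a two-finger parallel gripper is mounted at the origin on the work surface. World frame = base frame: x ahead of the robot, y to its left, z up, the work surface at z = 0. Lengths are in m, angles in rad, forces in N, time in s.
With the tool pointing down it reaches from about 0.35 to 0.775 m from the base axis. Payload 5.5 kg.
Tool frame: the origin (TCP) lies midway between the tips of the shut fingers; the grasp point (between the pads) lies 19 mm behind it (pinch_z is the distance from the TCP to the grasp point, in m); z points along the fingers, x is the direction in which the jaws open and shut, and the axes are right-handed (so a half turn about z gives the same grasp; the last joint's range is limited). The gripper opens to 85 mm and grips with 20 to 120 N. Pads are 22 mm wide; open, the fingers measure 114 mm over their backs; the gripper's body (76 mm by 85 mm) begins 54 mm behind the grasp point. The pads swing forward as they close: fully open they stand 13 mm farther back than shut.
Start: joints at [1.137, 0.313, 0.046, 1.304, 0, 1.431], TCP at [0.167, 0.55, 0.231] pointing down, gripper open.
Joint ranges: [-2.76, 2.76], [-0.86, 1.69], [-1.03, 1.26], [-2.2, 2.34], [-1.47, 1.5], [-3.14, 3.14]. Speed limits (rad/s): [2.57, 2.57, 3.14, 3.14, 3.14, 3.14].

INTERFACE

Orientations are given as a unit quaternion [w, x, y, z].
In Python, from workcell import get_state, read_camera, camera_info, hand_in, trace, pinch_z gives the robot as it stands. The module is installed in compiled form; this text tells all that it offers.
- The arm moves only by the tool arm_command, never from a script. Its argument "steps" is text: rows parted by semicolons, each of 4 numbers parted by spaces: the shift along the world's x, y, z in mm, then the turn about the world's z in rad. In form: tx ty tz spin; .... A call has 1 to 20 rows; each row is the pose to reach, as a shift and turn from the pose measured when the call began; what a row does not reach only later rows make up. A row lasts 1/8 s, in which the tool goes at most 62.5 mm and 10.7 degrees, less where a joint would pass 70% of its speed; a pose out of reach is approached as far as the arm can. A call with a gripper value outside its range is refused whole. "fingers" is the gripper command: -1 is shut, 1 is fully open, values between are in proportion, set as the call begins (left out, the last holds). The fingers move at their own pace and stop on an object; "newtons" is the grip in N (left out, the last holds). Time passes only in rows, so rows that repeat a pose let the fingers close. It gives the time, the measured TCP pose, the force and the opening at its end, in the units of the state.
- get_state(): the state, without advancing time (a new reading comes with each control period).
- read_camera(name): name is "scene" or "top" or "wrist"; returns the picture (420x560x3 uint8, red, green, blue); there is no depth.
- camera_info(name): a dict with "mtx" (3x3 intrinsics, pixels), "R" (3x3) and "t" (3): a world point X has camera coordinates R X + t. Camera axes: x right, y down, z forward; pixel columns grow to the right and rows downward; lengths in m; the calibration is good to about 2 mm. A picture is of the moment at which its call begins: read the wrist's pose just before it. camera_info takes no time and is no camera call; for the wrist camera it gives the pose at the moment of the call.
- hand_in(): hands the job in, once; it reports no verdict.
Trained networks look in the newest picture that a camera, given by its name, has taken for a name from the list of things; names that differ only in an ending like _2 or _b are one class to them, and where a whole thing is asked for, a point or a joint stands for the part that bears it (a point fixed in the world has none). Each returns a list of dicts, best first, with "score" (0 to 1); they miss things now and then, are a little off and sometimes report something else, mostly with a low value. They report only what shows in the picture. A call takes as long as a camera call. They do not tell look-alikes from the thing itself.
- trace(camera, name): "mask" (420x560 bool, what is visible of it) and "box" ([left, top, width, height] in pixels, round what is visible of it).
The state is a dict: "clock": time; "joint_pos": joint angles; "qvel": joint speeds; "tau": joint torques, N m; "tcp_pos": TCP position; "orientation": TCP orientation; "wrist_force": force on the tool from outside, world axes, zero at the start; "ft_torque": the same for the moment, N m; "finger_gap": finger opening in m.
Only numpy, scipy, OpenCV 4.12 (cv2) and the standard library are available. Lean on these libraries where they do the work, as an engineer would, in place of code of your own. Each camera call takes 0.05 s, during which the arm holds its last target.

TASK

Put every sensor module lying on the bench into the tilt fixture's tray, each flat in a pocket of its own, then set the grey cover over them, hook the latch's wire loop behind the keeper on the cover and throw the lever over until it lies flat and the loop is tight. With it latched, raise the handle side of the cradle to 40 degrees, keep it there for three seconds, lower it gently until it is level again and let go; leave the other things on the bench where they are.

Things in the scene. Friction and masses are not known exactly. Their poses are not given: they have to be found in the camera images.
- fixture: Tilt fixture fixed to the bench: dark steel base 140 x 310 x 12 mm with a hinged aluminium cradle. Origin on the bench under the tray's centre; x from the handle to the hinge (away from the robot), y from the latch (-y) to the white angle plate (+y, 98 mm high, face at y = 113 mm; black marks every 10 degrees, the long one is 40). Offsets of cradle parts are in this frame, cradle level.
- cradle (a joint): Tilt angle of the cradle in rad: 0 = level (lower stop), grows as the handle side is raised, upper stop 1.13. 40 degrees = 0.698. A friction hinge: the loaded cradle stays about where it is left. The hinge line runs along y through point hinge. Raising it loaded takes about 8 N at the handle.
- hinge (a point): Point on the cradle's hinge line, 62 mm beyond the tray's centre in x, 26 mm above the bench.
- handle (a point): Middle of the cradle's handle: a round steel bar 12 mm thick, 100 mm long along y, 100 mm from the tray's centre on the robot's side, 52 mm above the bench when level, 49 mm clear of the cover's side. It is 164 mm from the hinge line. Tilts with the cradle.
- tray (a point): Centre of the tray floor (top of the cradle plate), 32 mm above the bench when level; axes as the fixture's, tilting with the cradle. A row along y of four open pockets, each 65 (x) x 35 (y) mm inside, walls 4 mm thick, 16 mm high, centred at y = -58.5, -19.5, 19.5, 58.5 mm. The pocket block is 73 x 160 mm outside; the cover goes over it.
- cover: Loose grey cover, an upside-down box 89 (x) x 176 (y) x 45 mm high, inside 81 x 168 x 40, 0.42 kg. Origin: centre of its lower rim. On top in the middle a black grip block 14 (x) x 70 (y) x 28 mm (top at 73). The keeper sticks out of its -y side. Seated: rim on the tray floor, axes along the tray's, origin at point tray (4 mm play each way), keeper towards the latch.
- keeper (a point): On the cover: where the loop's bar rests when hooked, 113 mm from the cover's centre in -y, 31 mm above its rim. The keeper is a steel tongue 24 mm wide, 22 to 28 mm above the rim, with an upright post at its end (116 to 122 mm from the cover's centre, top 44 mm above the rim). The bar goes down between post and cover, a slot 28 mm wide.
- lever (a joint): Latch lever angle, rad: 0 = thrown over, flat, pointing away from the tray (-y); 1.57 upright; stop at 2.0, leaning towards the tray. Starts at 1.8 to 2.0 and stays where it is left. With the loop hooked it is pushed from the tray's side outwards and down, past the toggle point at about 0.3, and then holds itself at 0. Takes a few newtons.
- lever_pivot (a point): The lever's pivot, 169 mm from the tray's centre in -y, 54 mm above the bench when level; the pivot axis runs along x.
- lever_tip (a point): End of the lever, a steel bar 22 mm wide and 6 mm thick, 65 mm from the pivot.
- loop (a joint): Angle of the wire loop to the lever, rad. Elevation of the loop above level, seen towards the tray = loop - lever: 1.57 upright, about -0.1 down in the keeper. Its pin is on the lever 18 mm from the pivot (lever at 2.0: straight above the pivot). At the start it leans outwards on its stop at 3.75; brought past upright to the tray it falls, and with the lever at 1.8 to 2.0 the bar lands inside the keeper's post.
- loop_bar (a point): Middle of the loop's cross bar: a round steel wire 6 mm thick, 46 mm long along x, 67 mm from the loop's pin. It stands above the lever, leaning a little outwards, at the start. The loop is slightly springy lengthwise.
- mug: White mug, 80 mm wide, 90 mm high, origin under its centre. Leave alone.
- screwdriver: Screwdriver 190 mm long lying on the bench. Leave alone.
- meter: Grey hand-held meter lying flat, 150 x 75 x 34 mm, origin under its centre. Leave alone.
- spool: Grey wire spool standing, 64 mm wide, 50 mm high, origin under its centre. Leave alone.
- relay: Relay: black block 90 x 50 x 30 mm with a clear top, 50 mm high in all. Leave alone.
- tin: Flat aluminium tin 100 x 70 x 30 mm. Leave alone.
- module0: A sensor module (up to four, alike; absent ones give None): aluminium body 60 (x) x 30 (y) x 18 mm high with a green circuit board on top, and a black block 24 (x) x 16 (y) x 20 mm standing on its middle (top 38 mm up). 70 g. Origin: centre of its underside, z up. May go either way round in any pocket.
- module1: A sensor module like module0.
- module2: A sensor module like module0.
- module3: A sensor module like module0.
There are look-alikes about, which are no part of the job. Leave any yellow look-alike of the module0 alone.

How it is judged:
On the way, in this order (a step that is already met when the one before it is completed fails the run):
1. every module present lies flat in a tray pocket and the cover is seated over them (x of module0 in the frame of tray between -0.008 and 0.008 m and y of module0 in the frame of tray between -0.068 and 0.068 m and z of module0 in the frame of tray between -0.004 and 0.005 m and angle between the z axis of each of module0, module1, module2, module3 and the z axis of tray, either way round below 0.12 rad and x of module1 in the frame of tray between -0.008 and 0.008 m and y of module1 in the frame of tray between -0.068 and 0.068 m and z of module1 in the frame of tray between -0.004 and 0.005 m and x of module2 in the frame of tray between -0.008 and 0.008 m and y of module2 in the frame of tray between -0.068 and 0.068 m and z of module2 in the frame of tray between -0.004 and 0.005 m and x of module3 in the frame of tray between -0.008 and 0.008 m and y of module3 in the frame of tray between -0.068 and 0.068 m and z of module3 in the frame of tray between -0.004 and 0.005 m and x of cover in the frame of tray between -0.009 and 0.009 m and y of cover in the frame of tray between -0.009 and 0.009 m and z of cover in the frame of tray between -0.004 and 0.005 m and angle between the z axis of cover and the z axis of tray, either way round below 0.08 rad and linear speed of cover below 0.03 m/s), for 0.2 s.
2. the loop's bar is down behind the keeper's post with the lever still up (y of loop_bar in the frame of cover between -0.119 and -0.086 m and z of loop_bar in the frame of cover between 0.022 and 0.042 m and x of loop_bar in the frame of cover between -0.015 and 0.015 m and x of cover in the frame of tray between -0.009 and 0.009 m and y of cover in the frame of tray between -0.009 and 0.009 m and z of cover in the frame of tray between -0.004 and 0.005 m and angle between the z axis of cover and the z axis of tray, either way round below 0.08 rad and value of joint lever above 0.7 rad), for 0.2 s.
3. the lever is thrown flat and the loop pulls on the keeper (y of loop_bar in the frame of cover between -0.119 and -0.086 m and z of loop_bar in the frame of cover between 0.022 and 0.042 m and x of loop_bar in the frame of cover between -0.015 and 0.015 m and value of joint lever below 0.1 rad and contact force between bow and cover above 2 N and x of cover in the frame of tray between -0.009 and 0.009 m and y of cover in the frame of tray between -0.009 and 0.009 m and z of cover in the frame of tray between -0.004 and 0.005 m and angle between the z axis of cover and the z axis of tray, either way round below 0.08 rad and value of joint cradle below 0.06 rad), for 0.3 s.
4. latched, the cradle is held at 40 degrees (35 to 45) for 2 s (value of joint cradle between 0.611 and 0.785 rad and y of loop_bar in the frame of cover between -0.119 and -0.086 m and z of loop_bar in the frame of cover between 0.022 and 0.042 m and x of loop_bar in the frame of cover between -0.015 and 0.015 m and value of joint lever below 0.1 rad and contact force between bow and cover above 2 N), for 2 s.
At the end, for the whole second after the job is handed in: The cradle is back level (within 0.06 rad) and at rest, lever flat (below 0.1 rad) with the loop hooked and pulling on the keeper (over 2 N), cover seated on the tray (9 mm sideways, 5 mm high, 0.08 rad), every module present flat in a pocket (5 mm high) (all of step 3 and x of module0 in the frame of tray between -0.008 and 0.008 m and y of module0 in the frame of tray between -0.068 and 0.068 m and z of module0 in the frame of tray between -0.004 and 0.005 m and angle between the z axis of each of module0, module1, module2, module3 and the z axis of tray, either way round below 0.12 rad and x of module1 in the frame of tray between -0.008 and 0.008 m and y of module1 in the frame of tray between -0.068 and 0.068 m and z of module1 in the frame of tray between -0.004 and 0.005 m and x of module2 in the frame of tray between -0.008 and 0.008 m and y of module2 in the frame of tray between -0.068 and 0.068 m and z of module2 in the frame of tray between -0.004 and 0.005 m and x of module3 in the frame of tray between -0.008 and 0.008 m and y of module3 in the frame of tray between -0.068 and 0.068 m and z of module3 in the frame of tray between -0.004 and 0.005 m and angular speed of cover below 0.1 rad/s); the robot touches nothing.
It fails at once if another thing on the bench is moved more than 5 cm (distance of any of mug, screwdriver, meter, spool, relay, tin from where it was at the start of the episode above 0.05 m).
It fails at once if the cradle is dropped or slammed down (over 2.5 rad/s) (velocity of joint cradle below -2.5 rad/s).
Of module0, module1, module2, module3 only 2 to 4 are there at a start; the rules pass over those that are not, and their reading is None.
At some moment in a run one of module0, module1, module2, module3, cover may be knocked a few centimetres aside while the robot is not near it.
Once in a run the grip may slacken for a moment while it holds something.
It also fails if it takes over 210 s, if anything falls off the work surface, if the arm or the gripper's body presses on something with over 40 N, if the wrist force passes 120 N, or if a joint passes its speed limit or range.

## Working session

There is one attempt and no reset: what is moved stays moved. The work goes in short steps, Python scripts to look and compute and a tool call to move; the robot and the scene stay as the last step left them, time stands still between calls to the robot, and variables do not carry over. Pictures are saved under pics/ and viewed, and the job is handed in when it is done.

Besides the shell and the picture viewer there is one more tool, called by a JSON object that holds its "api" and its "payload". arm_command: Moves the arm, as the interface text tells. Its arguments: {"type":"object","properties":{"steps":{"type":"string"},"fingers":{"type":"number"},"newtons":{"type":"number"}},"required":["steps"]}

```bash
mkdir -p pics
python3 - <<'E'
from workcell import *
import cv2
for n in ["scene","top","wrist"]:
    im=read_camera(n); cv2.imwrite(f"pics/{n}0.png",im[:,:,::-1])
    c=camera_info(n); print(n,c)
print(get_state())
E
```

```text
scene {'mtx': array([[516.12953376,   0.        , 278.01393792],
       [  0.        , 516.12953376, 203.44301599],
       [  0.        ,   0.        ,   1.        ]]), 'R': array([[ 0.65373541,  0.7565512 , -0.01613385],
       [ 0.57554332, -0.51094304, -0.63850379],
       [-0.49130429,  0.4081268 , -0.76944955]]), 't': array([-0.35524539, -0.26734237,  1.79044249])}
top {'mtx': array([[395.23130848,   0.        , 282.73721482],
       [  0.        , 395.23130848, 216.64182629],
       [  0.        ,   0.        ,   1.        ]]), 'R': array([[-0.00721193, -0.9999536 ,  0.00638647],
       [-0.99320737,  0.00642125, -0.1161804 ],
       [ 0.116134  , -0.00718097, -0.9932076 ]]), 't': array([-0.0301309 ,  0.57585446,  0.96470254])}
wrist {'mtx': array([[330.62097255,   0.        , 276.02136758],
       [  0.        , 330.62097255, 214.33026367],
       [  0.        ,   0.        ,   1.        ]]), 'R': array([[ 2.88618888e-01,  9.57443831e-01, -6.69591830e-04],
       [ 9.15549074e-01, -2.75785078e-01,  2.92766946e-01],
       [ 2.80123243e-01, -8.51111145e-02, -9.56183595e-01]]), 't': array([-0.5747025 , -0.03902433,  0.37920167])}
{'clock': 0.15, 'joint_pos': array([ 1.13739117e+00,  3.13853524e-01,  4.52153513e-02,  1.30359855e+00,
       -7.90943621e-06,  1.43120675e+00]), 'qvel': array([ 0.00126905, -0.00147308,  0.00459984, -0.0007174 , -0.00030821,
        0.00190666]), 'tau': array([ 2.82353445e-03, -4.81065059e+01,  2.98816395e+01,  1.38965031e-02,
       -3.51527387e-05, -7.01958214e-06]), 'tcp_pos': array([0.16636223, 0.54999574, 0.23058908]), 'orientation': array([ 3.48059591e-04,  8.02996178e-01,  5.95983741e-01, -6.30521184e-04]), 'wrist_force': array([-0.33434437, -0.47538627, -0.09062995]), 'ft_torque': array([-0.00671275,  0.00849478, -0.01795142]), 'finger_gap': 0.08536416307995963}
```

View pics/scene0.png

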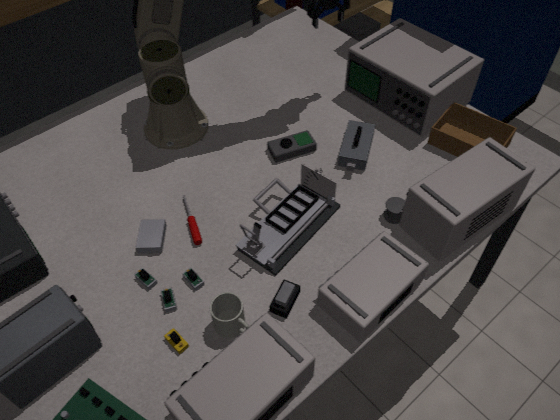

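View pics/top0.png

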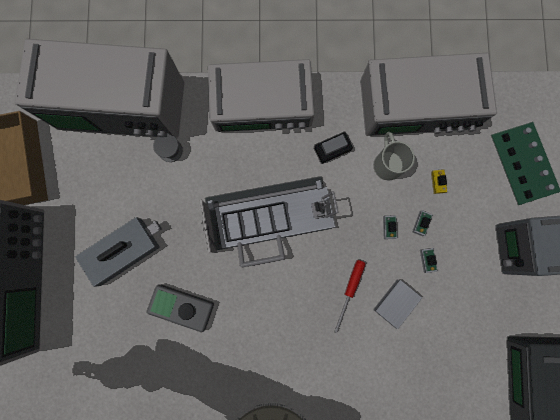

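View pics/wrist0.png

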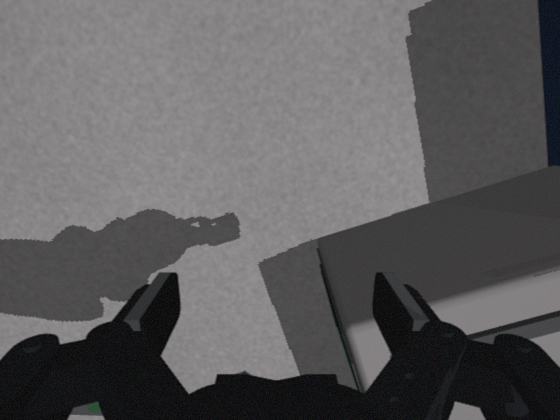

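The top view shows three green modules at (390,227), (424,223) and (430,260), a yellow look-alike at (440,180), and the cover at (118,250) with its keeper at (157,226). The fixture is at about (270,215), slightly turned, and the loop and lever are at (330,207).

```bash
cat > h.py <<'E'
from workcell import *
import numpy as np, cv2
def p2w(cam,uv,z,ci=None):
    c=ci or camera_info(cam); K,R,t=c["mtx"],c["R"],c["t"]
    uv=np.atleast_2d(np.array(uv,float))
    d=np.c_[(uv[:,0]-K[0,2])/K[0,0],(uv[:,1]-K[1,2])/K[1,1],np.ones(len(uv))]@R
    C=-R.T@t
    s=(z-C[2])/d[:,2]
    return C+d*s[:,None]
def w2p(cam,X,ci=None):
    c=ci or camera_info(cam); X=np.atleast_2d(X)
    q=X@c["R"].T+c["t"]; q=q@c["mtx"].T
    return q[:,:2]/q[:,2:]
def crop(im,x,y,w,h,s,name):
    o=cv2.resize(im[y:y+h,x:x+w],None,fx=s,fy=s,interpolation=cv2.INTER_CUBIC)
    o=np.clip(o.astype(float)*1.7,0,255).astype(np.uint8)
    cv2.imwrite("pics/"+name,o[:,:,::-1])
def yaw():
    w,x,y,z=get_state()["orientation"]
    # tool x axis
    return np.arctan2(2*(x*y+w*z),1-2*(y*y+z*z))
E
python3 - <<'E'
from h import *
im=read_camera("top")
crop(im,195,165,170,110,4.5,"topfix.png"); crop(im,370,160,90,120,5,"topmod.png"); crop(im,60,200,120,100,6,"topcov.png")
for n,z in [("module0",0.02),("cover",0.045),("tray",0.032),("handle",0.052),("lever",0.08),("loop_bar",0.14),("keeper",.03),("fixture",0.012)]:
    for r in trace("top",n)[:6]:
        m=r["mask"]
        cs,_=cv2.findContours(m.astype(np.uint8),cv2.RETR_EXTERNAL,cv2.CHAIN_APPROX_NONE)
        c=max(cs,key=cv2.contourArea)[:,0,:]
        W=p2w("top",c,z)[:,:2]
        rc=cv2.minAreaRect((W*1000).astype(np.float32))
        print(n,round(r["score"],2),r["box"],np.round(rc[0],1),np.round(rc[1],1),round(rc[2],1))
print(yaw(), get_state()["clock"])
E
```

```text
module0 0.76 [383.7, 215.8, 12.8, 22.5] [ 548.9 -307. ] [33.3 57.2] 87.9
module0 0.73 [431.8, 171.2, 15.6, 23.3] [ 667.3 -440. ] [61.1 37.6] 4.1
module0 0.65 [410.1, 212.2, 21.7, 24.2] [ 557.4 -389.8] [36.6 66.9] 66.0
module0 0.62 [422.6, 248.5, 15.2, 25.5] [ 464.5 -401.9] [59.3 35.3] 6.8
module0 0.22 [217.9, 185.7, 120.0, 80.0] [555.9 -22.7] [177.3 310.5] 10.7
cover 0.93 [76.8, 219.3, 85.9, 64.9] [497.8 363. ] [100.8 214.9] 32.8
tray 0.63 [212.6, 179.6, 123.4, 86.3] [554.  -23.2] [173. 308.] 9.9
tray 0.45 [196.4, 178.2, 142.0, 89.4] [561.1  -4.6] [195.4 343.8] 10.4
handle 0.58 [212.1, 187.1, 125.6, 79.9] [552.5 -24.9] [168.7 299.2] 10.4
lever 0.52 [314.5, 192.0, 23.6, 25.6] [ 598.1 -141.2] [52.1 57.1] 26.2
loop_bar 0.68 [321.3, 195.1, 17.5, 24.5] [ 591.5 -139.7] [54.9 31. ] 13.5
loop_bar 0.19 [76.9, 217.6, 86.6, 68.5] [495.1 326.2] [ 91.1 194.6] 33.8
keeper 0.56 [75.5, 215.8, 83.8, 72.3] [499.1 369.8] [ 98.7 218.9] 33.4
fixture 0.89 [200.2, 178.9, 135.9, 90.1] [565.2  -5.4] [197.8 349.2] 12.0
1.2770257731374415 0.6
```

View pics/topfix.png

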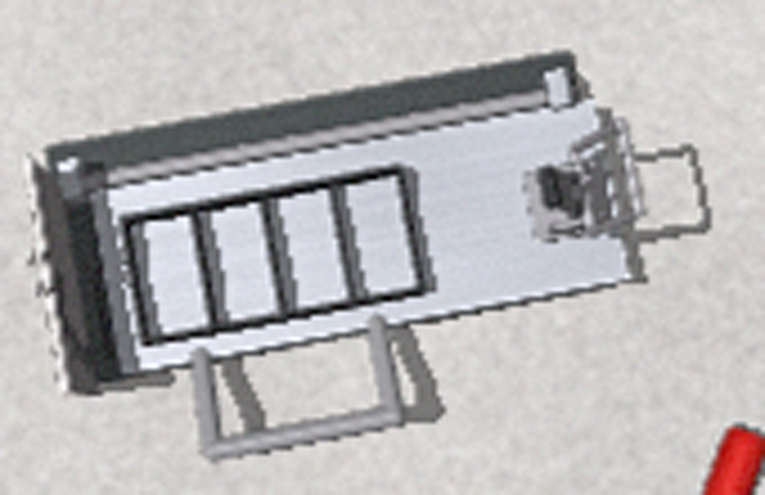

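View pics/topmod.png

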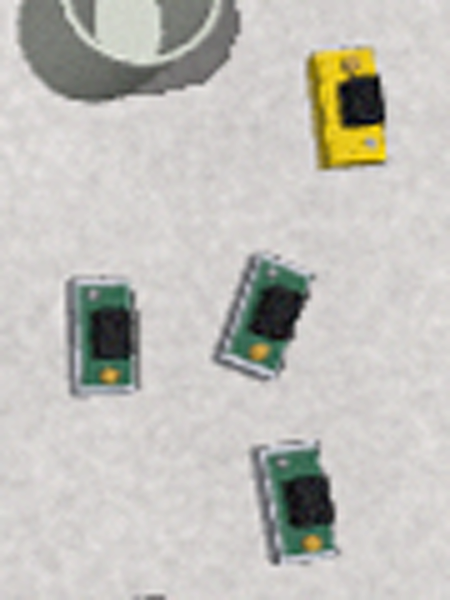

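View pics/topcov.png

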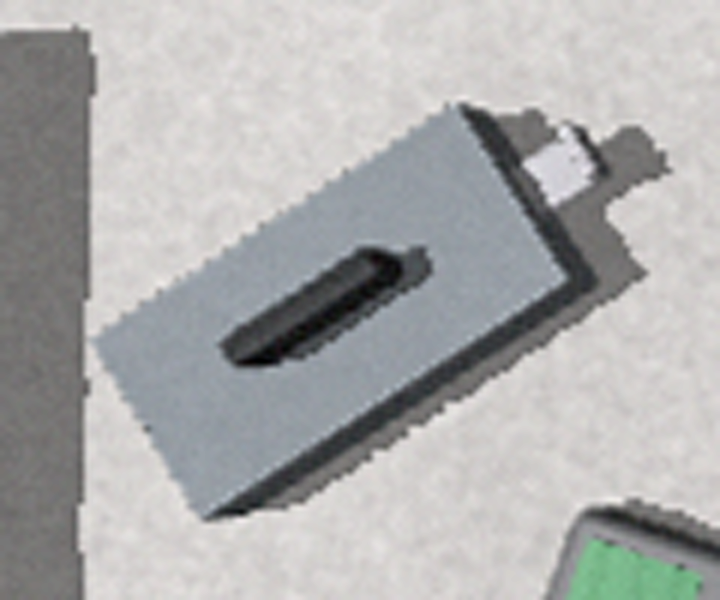

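Run:
```python
from h import *
c=camera_info("wrist"); C=-c["R"].T@c["t"]; s=get_state(); print(C-s["tcp_pos"], c["R"])
from scipy.spatial.transform import Rotation as Ro
w,x,y,z=s["orientation"]; T=Ro.from_quat([x,y,z,w]).as_matrix()
print(T, T.T@(C-s["tcp_pos"]), c["R"]@T)
print(pinch_z() if callable(pinch_z) else pinch_z)
# crude fixture via crop corners
q=np.array([[122,215],[403,165],[435,290],[145,345]])/4.5+[195,165]
W=p2w("top",q,0.048); print(W.round(4)); print(W.mean(0))
```

```text
[-0.07105695  0.02155269  0.14299814] [[ 2.88617670e-01  9.57444061e-01  8.42623707e-04]
 [ 9.15362005e-01 -2.76190039e-01  2.92970070e-01]
 [ 2.80735178e-01 -8.37850334e-02 -9.56121241e-01]]
[[ 2.89563292e-01  9.57158868e-01  4.32132802e-05]
 [ 9.57158863e-01 -2.89563295e-01  9.65696370e-05]
 [ 1.04945464e-04  1.33989521e-05 -9.99999994e-01]] [ 6.88701105e-05 -7.42517374e-02 -1.42999128e-01] [[ 9.99999240e-01 -9.87683431e-04 -7.37691560e-04]
 [ 7.28237612e-04  9.56125284e-01 -2.92957184e-01]
 [ 9.94674509e-04  2.92956424e-01  9.56125276e-01]]
0.0187
[[ 0.5846  0.1169  0.048 ]
 [ 0.6116 -0.0388  0.048 ]
 [ 0.5418 -0.0559  0.048 ]
 [ 0.5126  0.1035  0.048 ]]
[0.56268346 0.03144955 0.048     ]
```

{"api": "arm_command", "payload": {"steps": "60 -100 0 0.1; 130 -200 0 0.2; 190 -300 0 0.3; 240 -400 0 0.3; 280 -500 0 0.3; 310 -600 0 0.3; 330 -700 0 0.3; 345 -800 0 0.3; 345 -900 0 0.3; 345 -900 0 0.3; 345 -900 0 0.3; 345 -900 0 0.3; 345 -900 0 0.3; 345 -900 0 0.3; 345 -900 0 0.3; 345 -900 0 0.3; 345 -900 0 0.3"}}

```text
clock: 2.72
tcp_pos: [0.5115, -0.3523, 0.2302]
orientation: [-0.0, 0.706, 0.708, -0.0]
wrist_force: [-0.5, 0.6, 0.8]
finger_gap: 0.0851
```

Run:
```python
from h import *
print(get_state()["tcp_pos"],yaw())
ci=camera_info("wrist");im=read_camera("wrist")
cv2.imwrite("pics/w1.png",im[:,:,::-1])
for r in trace("wrist","module0"):
    print(r["score"],r["box"])
```

```text
[ 0.51154054 -0.35225466  0.23021267] 1.5738544317039846
0.96 [219.2, 195.6, 42.6, 58.8]
0.94 [207.9, 111.4, 38.2, 57.5]
0.81 [183.7, 282.8, 36.9, 48.1]
0.75 [298.7, 188.9, 32.8, 54.7]
```

View pics/w1.png

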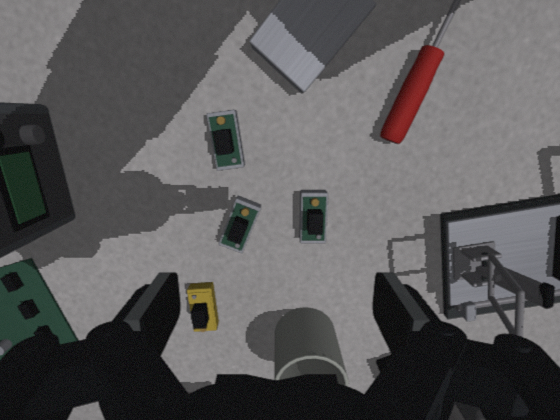

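The wrist image shows the three green modules at (225,140), (239,225) and (314,216), and the yellow one at (202,307). I'll fit their poses by silhouette.

```bash
cat >> h.py <<'E'
from scipy.optimize import minimize
def box(cx,cy,z0,z1,lx,ly):
    return np.array([[cx+a*lx/2,cy+b*ly/2,z] for a in(-1,1) for b in(-1,1) for z in(z0,z1)])
MOD=[box(0,0,0,.018,.06,.03),box(0,0,.018,.038,.024,.016)]
COV=[box(0,0,0,.045,.089,.176),box(0,0,.045,.073,.014,.07),box(0,-.105,.022,.028,.024,.034),box(0,-.119,.022,.044,.024,.006)]
def sil(parts,p,ci,z0=0,up=4):
    m=np.zeros((420*up,560*up),np.uint8); c,s=np.cos(p[2]),np.sin(p[2])
    for P in parts:
        W=np.c_[p[0]+c*P[:,0]-s*P[:,1],p[1]+s*P[:,0]+c*P[:,1],P[:,2]+z0]
        q=((w2p(None,W,ci)+.5)*up).astype(np.float32)
        cv2.fillConvexPoly(m,cv2.convexHull(q).round().astype(np.int32),1)
    return m
def fit(parts,mask,ci,p0,z0=0,up=4):
    M=cv2.resize(mask.astype(np.uint8),None,fx=up,fy=up,interpolation=cv2.INTER_NEAREST)
    def f(p):
        S=sil(parts,p,ci,z0,up); return 1-(S&M).sum()/max(1,(S|M).sum())
    best=None
    for d in (0,.35,-.35):
        p=[p0[0],p0[1],p0[2]+d]
        r=minimize(f,p,method="Nelder-Mead",options=dict(initial_simplex=np.array([p,[p[0]+.01,p[1],p[2]],[p[0],p[1]+.01,p[2]],[p[0],p[1],p[2]+.15]]),maxiter=120))
        if best is None or r.fun<best.fun: best=r
    return best.x,best.fun
E
python3 - <<'E'
from h import *
for cam in ["wrist","top"]:
    ci=camera_info(cam);im=read_camera(cam)
    for r in trace(cam,"module0"):
        b=r["box"]; c=p2w(cam,[b[0]+b[2]/2,b[1]+b[3]/2],.015,ci)[0]
        if b[2]>60: continue
        hsv=cv2.cvtColor(im,cv2.COLOR_RGB2HSV)[r["mask"]]
        x,e=fit(MOD,r["mask"],ci,[c[0],c[1],0])
        print(cam,np.round(x[:2]*1000,1),round(x[2],3),round(e,3),"yel",np.mean((hsv[:,0]<35)&(hsv[:,1]>120)).round(2))
ci=camera_info("top");r=trace("top","cover")[0]
print("cover",fit(COV,r["mask"],ci,[.49,.36,.55]))
E
```

```text
wrist [ 551.  -309.4] 0.007 0.071 yel 0.03
wrist [ 465.4 -405.4] 0.137 0.044 yel 0.03
wrist [ 560.6 -393.6] -0.385 0.044 yel 0.03
wrist [ 670.2 -442.7] 0.079 0.049 yel 0.62
wrist [ 764.2 -198.9] 0.456 0.859 yel 0.01
top [ 670.5 -442.5] 0.062 0.132 yel 0.73
top [ 551.7 -309.6] -0.036 0.093 yel 0.03
top [ 611.2 -155.3] 0.185 0.646 yel 0.0
top [ 468.2 -405.2] 0.182 0.185 yel 0.03
top [ 573.4 -398.5] -0.391 0.376 yel 0.0
cover (array([0.49225456, 0.38195079, 0.59107932]), np.float64(0.033095572108830074))
```

{"api": "arm_command", "payload": {"steps": "39.5 43 0 0; 39.5 43 -50 0; 39.5 43 -100 0; 39.5 43 -150 0; 39.5 43 -150 0; 39.5 43 -180 0; 39.5 43 -200 0; 39.5 43 -208 0; 39.5 43 -208 0; 39.5 43 -208 0", "fingers": 0.1, "newtons": 40}}

```text
clock: 4.32
tcp_pos: [0.5521, -0.3061, 0.0257]
orientation: [0.001, 0.704, 0.71, 0.0]
wrist_force: [-0.4, -0.4, 0.9]
finger_gap: 0.0466
```

{"api": "arm_command", "payload": {"steps": "0 0 0 0; 0 0 0 0; 0 0 0 0; 0 0 0 0; 0 0 0 0; 0 0 0 0", "fingers": -1}}

```text
clock: 5.08
tcp_pos: [0.5528, -0.3067, 0.0268]
orientation: [0.003, 0.704, 0.71, 0.0]
wrist_force: [-0.7, -0.5, 5.7]
finger_gap: 0.0147
```

Run:
```python
from h import *
s=get_state();print(s["tcp_pos"],yaw(),s["finger_gap"],s["wrist_force"])
im=read_camera("wrist")
cv2.imwrite("pics/w2.png",im[:,:,::-1])
```

```text
[ 0.55280821 -0.30672768  0.02675256] 1.5783513587748261 0.014717204592088359 [-0.70604191 -0.49120193  5.68403981]
```

View pics/w2.png

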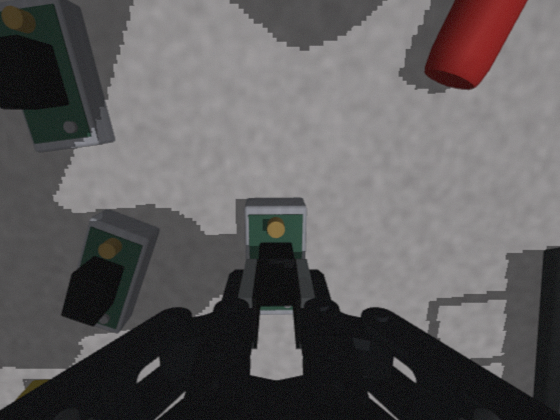

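{"api": "arm_command", "payload": {"steps": "0 0 30 0; 0 0 80 0; 0 0 130 0; 0 0 180 0; 0 0 205 0; 0 50 205 0; 0 110 205 0.1; 5 170 205 0.166; 5 230 205 0.166; 5 290 205 0.166; 5 350 205 0.166; 5 357 205 0.166; 5 357 205 0.166; 5 357 205 0.166; 5 357 205 0.166"}}

```text
clock: 7.0
tcp_pos: [0.5579, 0.0488, 0.2316]
orientation: [0.002, 0.644, 0.765, 0.0]
wrist_force: [0.2, -0.3, -0.6]
finger_gap: 0.0146
```

Run:
```python
from h import *
s=get_state();print(s["tcp_pos"],yaw(),s["finger_gap"],s["wrist_force"])
im=read_camera("wrist")
cv2.imwrite("pics/w3.png",im[:,:,::-1])
im=read_camera("top")
cv2.imwrite("pics/t3.png",im[:,:,::-1])
```

```text
[0.55792805 0.04878541 0.23161327] 1.7420188003592796 0.014591332280476281 [ 0.20979234 -0.31779433 -0.64747391]
```

View pics/w3.png

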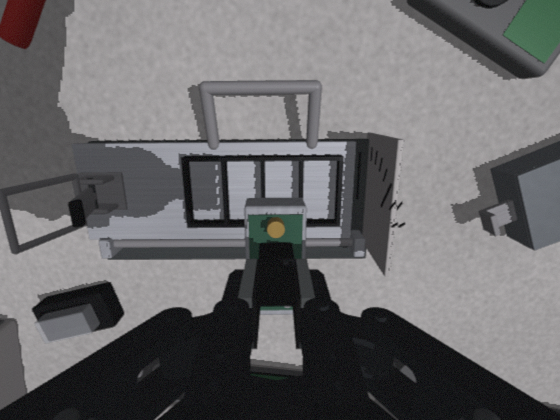

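View pics/t3.png

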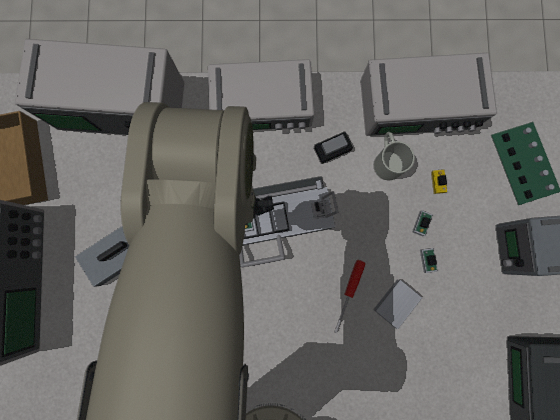

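The module is in the grip at image (276,240), with the tray behind it between (183,155) and (343,225). I'll zoom in to find the tray corners.

Run:
```python
from h import *
im=cv2.imread("pics/w3.png")[:,:,::-1]
crop(im,170,140,190,120,4.2,"w3c.png")
```

```text
(no output)
```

View pics/w3c.png

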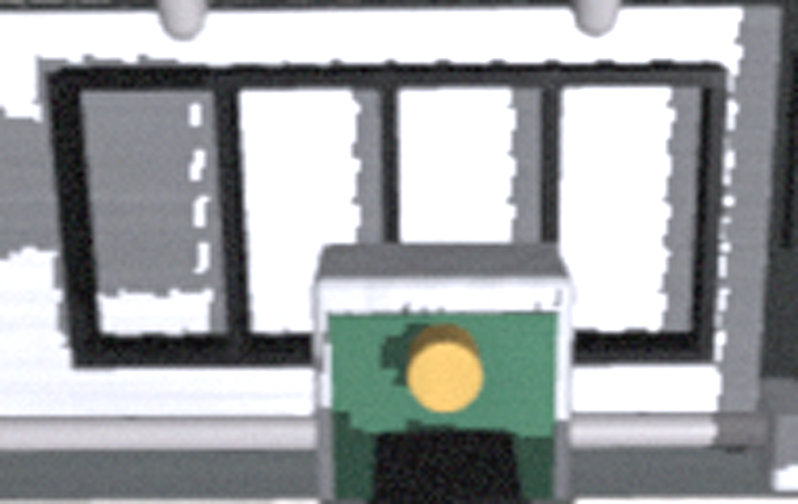

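Run:
```python
from h import *
ci=camera_info("wrist"); ct=camera_info("top")
q=np.array([[75,366],[713,361],[727,72],[50,72]])/4.2+[170,140]
W=p2w(None,q,.048,ci); print(W.round(4), np.linalg.norm(W[0]-W[1]),np.linalg.norm(W[1]-W[2]))
d=W[1]-W[0]; yw=np.arctan2(-d[0],d[1]); print("yaw",yw, np.arctan2(-(W[2]-W[3])[0],(W[2]-W[3])[1]))
ex=np.array([np.cos(yw),np.sin(yw)])
c=(W[0]+W[1])[:2]/2-ex*.0365; print("centre",c,W.mean(0))
# held module fit via green hue front edge
g=np.array([[320,280],[570,280]])/4.2+[170,140]
print("module near top edge",p2w(None,g,get_state()["tcp_pos"][2]-.0267+.018,ci))
# predicted centre if module at pose
ey=np.array([-ex[1],ex[0]])
for k in (58.5,19.5,-19.5,-58.5): print(k,(c+ey*k/1000).round(4))
```

```text
[[ 0.6141 -0.0353  0.048 ]
 [ 0.5853  0.121   0.048 ]
 [ 0.5151  0.1079  0.048 ]
 [ 0.5423 -0.0479  0.048 ]] 0.1589267389724955 0.0714483806317267
yaw 0.1817625372616379 0.17291944782352595
centre [0.56378999 0.03626088] [0.56418992 0.03644284 0.048     ]
module near top edge [[0.52926652 0.02965629 0.22298763]
 [0.52437953 0.05757318 0.22298763]]
58.5 [0.5532 0.0938]
19.5 [0.5603 0.0554]
-19.5 [0.5673 0.0171]
-58.5 [ 0.5744 -0.0213]
```

{"api": "arm_command", "payload": {"steps": "-3 45 0 0; -3 45 -40 0; -3 45 -80 0; -3 45 -120 0; -3 45 -141 0; -3 45 -141 0; -3 45 -141 0; -3 45 -141 0"}}

```text
clock: 8.1
tcp_pos: [0.5562, 0.0939, 0.0922]
orientation: [0.003, 0.644, 0.765, 0.001]
wrist_force: [0.3, 0.6, -0.8]
finger_gap: 0.0149
```

Run:
```python
from h import *
s=get_state();print(s["tcp_pos"],yaw(),s["finger_gap"],s["wrist_force"])
im=read_camera("wrist")
crop(im,130,140,260,180,3,"w4.png")
```

```text
[0.55615998 0.09391596 0.09219931] 1.7420742596512777 0.014870489239437191 [ 0.30709053  0.5834583  -0.81443037]
```

View pics/w4.png

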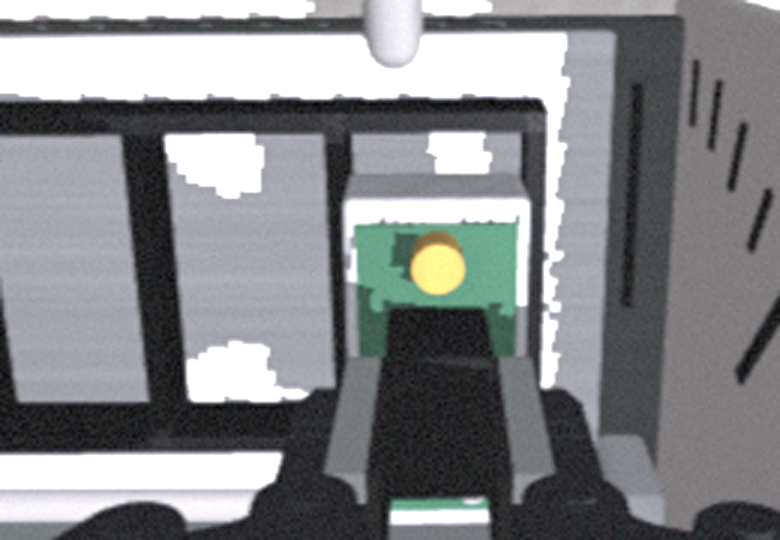

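Run:
```python
from h import *
ci=camera_info("wrist"); s=get_state(); zt=s["tcp_pos"][2]; zb=zt-.0267
f=.1775; ex=np.array([np.cos(f),np.sin(f)]); ey=np.array([-ex[1],ex[0]])
T=s["tcp_pos"][:2]
def loc(u,v,z):
    w=p2w(None,np.array([[u/3+130,v/3+140]]),z,ci)[0][:2]-T; return np.round([w@ex*1000,w@ey*1000],1)
print("mod top corners",loc(345,198,zb+.018),loc(530,198,zb+.018),"bottom",loc(345,175,zb),loc(528,175,zb))
print("left wall left top edge",loc(328,140,.048),loc(335,380,.048))
print("right outer edge",loc(546,120,.048),loc(541,380,.048))
print("xmin inner top edge",loc(430,133,.048), "outer bottom", loc(430,102,.032),loc(430,110,.048))
print("xmax inner floor?",loc(200,402,.032), "outer top", loc(220,450,.048))
```

```text
mod top corners [-31.9 -14.6] [-31.8  14.7] bottom [-31.  -16.3] [-30.9  15.9]
left wall left top edge [-33.4 -21.1] [ 17.4 -21.6]
right outer edge [-37.2  20.7] [17.6 21.1]
xmin inner top edge [-34.7  -1.5] outer bottom [-37.8  -1.6] [-39.2  -1.5]
xmax inner floor? [ 30.8 -54.4] outer top [ 33.7 -46.7]
```

{"api": "arm_command", "payload": {"steps": "-1 -0.5 -10 0; -1 -0.5 -20 0; -1 -0.5 -28 0; -1 -0.5 -33 0; -1 -0.5 -34 0; -1 -0.5 -34 0; -1 -0.5 -34 0"}}

```text
clock: 9.02
tcp_pos: [0.5547, 0.0931, 0.0585]
orientation: [0.004, 0.644, 0.765, 0.001]
wrist_force: [-2.8, -1.8, 5.9]
finger_gap: 0.0146
```

Run:
```python
from h import *
s=get_state();print(s["tcp_pos"],yaw(),s["finger_gap"],s["wrist_force"])
im=read_camera("wrist")
crop(im,130,140,260,180,3,"w5.png")
```

```text
[0.55467882 0.09313781 0.05846405] 1.7420179171143104 0.014641258402525193 [-2.83624641 -1.77768047  5.86058311]
```

View pics/w5.png

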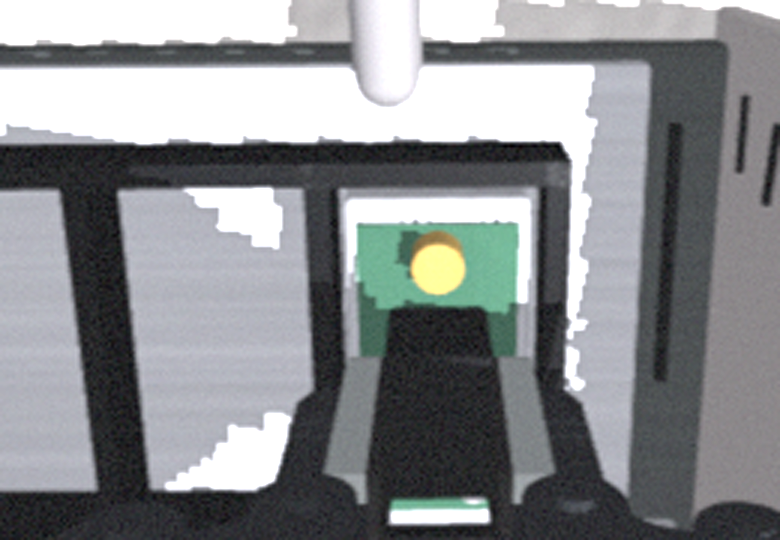

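The module is inside the pocket and touching the floor. I'll release it and rise.

{"api": "arm_command", "payload": {"steps": "0 0 0 0; 0 0 0 0; 0 0 0 0; 0 0 40 0; 0 0 90 0; 0 0 140 0; 0 0 172 0; 0 -40 172 0; 0 -40 172 0", "fingers": -0.25}}

```text
clock: 10.2
tcp_pos: [0.5551, 0.0515, 0.2309]
orientation: [0.004, 0.645, 0.764, 0.001]
wrist_force: [-0.1, -0.8, -1.1]
finger_gap: 0.0322
```

Run:
```python
from h import *
s=get_state();print(s["tcp_pos"],yaw(),s["finger_gap"],s["wrist_force"])
im=read_camera("wrist")
crop(im,130,110,260,180,3,"w6.png")
r=trace("wrist","module0"); ci=camera_info("wrist")
for q in r:
    b=q["box"]; c=p2w(None,[b[0]+b[2]/2,b[1]+b[3]/2],.05,ci)[0]; print(q["score"],b,c, fit(MOD,q["mask"],ci,[c[0],c[1],.17],.032))
read_camera("top")
ci=camera_info("top")
for q in trace("top","module0"):
    b=q["box"]; c=p2w(None,[b[0]+b[2]/2,b[1]+b[3]/2],.015,ci)[0]; print(q["score"],b,c)
```

```text
[0.55509907 0.05149226 0.23092104] 1.7394377931499574 0.03219307139066554 [-0.13112286 -0.79797892 -1.1239308 ]
0.58 [0.7, 174.0, 93.0, 86.1] [ 0.62332734 -0.17428718  0.05      ] (array([ 0.60421123, -0.15645575,  0.71625372]), np.float64(0.6901643208296855))
0.57 [300.5, 160.9, 34.7, 60.8] [0.54916964 0.09403859 0.05      ] (array([0.55266741, 0.09467249, 0.19197077]), np.float64(0.05426532598118716))
0.85 [421.9, 250.4, 15.1, 23.6] [ 0.45865487 -0.40679307  0.015     ]
0.64 [412.6, 211.0, 20.5, 24.0] [ 0.55900393 -0.39481803  0.015     ]
```

View pics/w6.png

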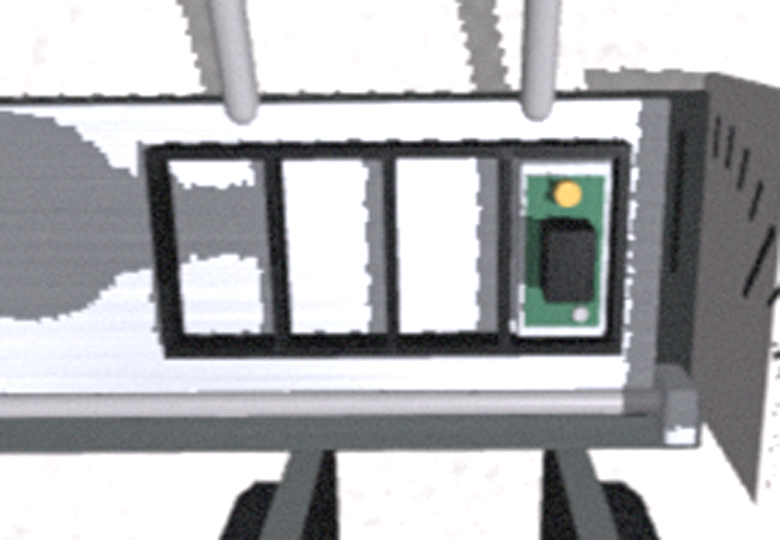

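{"api": "arm_command", "payload": {"steps": "-10 -55 0 0; -25 -115 0 0; -40 -175 0 0; -55 -235 0 -0.03; -70 -295 0 -0.03; -80 -355 0 -0.03; -90 -415 0 -0.03; -90 -457 0 -0.03; -90 -457 -40 -0.03; -90 -457 -80 -0.03; -90 -457 -100 -0.03; -90 -457 -100 -0.03; -90 -457 -100 -0.03", "fingers": 0.1}}

```text
clock: 12.02
tcp_pos: [0.4651, -0.4034, 0.1308]
orientation: [0.004, 0.655, 0.756, 0.001]
wrist_force: [0.2, -0.5, 1.0]
finger_gap: 0.047
```

Run:
```python
from h import *
s=get_state();print(s["tcp_pos"],yaw(),s["finger_gap"],s["wrist_force"])
im=read_camera("wrist"); cv2.imwrite("pics/w7.png",im[:,:,::-1])
r=trace("wrist","module0"); ci=camera_info("wrist")
for q in r:
    b=q["box"]; c=p2w(None,[b[0]+b[2]/2,b[1]+b[3]/2],.02,ci)[0]; print(q["score"],b,c, fit(MOD,q["mask"],ci,[c[0],c[1],.0]))
```

```text
[ 0.46513049 -0.40337212  0.13083762] 1.713107847046668 0.04696069355020431 [ 0.17646861 -0.45303873  0.99873778]
0.91 [255.5, 170.3, 41.8, 72.6] [ 0.46339181 -0.40436813  0.02      ] (array([ 0.46557785, -0.40602918,  0.12459914]), np.float64(0.018639040155841835))
0.55 [241.8, 271.2, 61.5, 76.2] [ 0.55748105 -0.3942237   0.02      ] (array([ 0.56237156, -0.39465438, -0.38860037]), np.float64(0.029052284411679064))
0.52 [213.0, 364.7, 12.8, 7.4] [ 0.62845477 -0.43490617  0.02      ] (array([ 0.67342683, -0.4289547 , -0.06768306]), np.float64(0.9585933068633012))
```

View pics/w7.png

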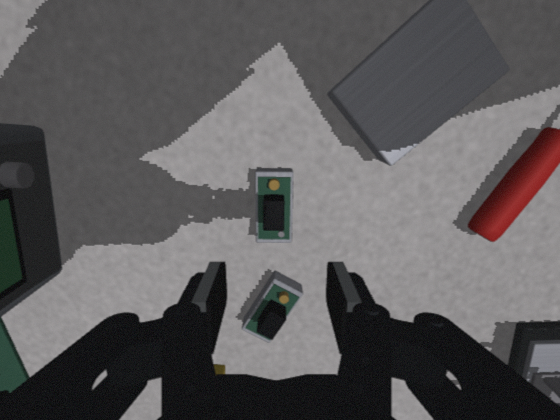

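The module is at (274,207) in line with the jaws, and the other one is at (271,306).

{"api": "arm_command", "payload": {"steps": "0.5 -2.5 -30 -0.017; 0.5 -2.5 -60 -0.017; 0.5 -2.5 -85 -0.017; 0.5 -2.5 -102 -0.017; 0.5 -2.5 -103 -0.017; 0.5 -2.5 -103 -0.017; 0.5 -2.5 -103 -0.017"}}

```text
clock: 13.0
tcp_pos: [0.4665, -0.4071, 0.0298]
orientation: [0.005, 0.662, 0.75, 0.0]
wrist_force: [0.2, 0.3, -0.2]
finger_gap: 0.0468
```

{"api": "arm_command", "payload": {"steps": "0 0 0 0; 0 0 0 0; 0 0 0 0; 0 0 0 0; 0 0 0 0; 0 0 40 0; 0 0 90 0; 0 0 140 0; 0 0 190 0; 0 0 203 0; 0 0 203 0", "fingers": -1}}

```text
clock: 14.38
tcp_pos: [0.4667, -0.4074, 0.233]
orientation: [0.006, 0.662, 0.75, 0.0]
wrist_force: [0.5, 0.3, 0.0]
finger_gap: 0.0147
```

Run:
```python
from h import *
s=get_state();print(s["tcp_pos"],yaw(),s["finger_gap"],s["wrist_force"])
im=read_camera("wrist"); crop(im,130,110,260,180,3,"w8.png")
```

```text
[ 0.46668071 -0.40738336  0.23299038] 1.6958079267230708 0.014691776797729587 [0.49883741 0.33354887 0.01824045]
```

View pics/w8.png

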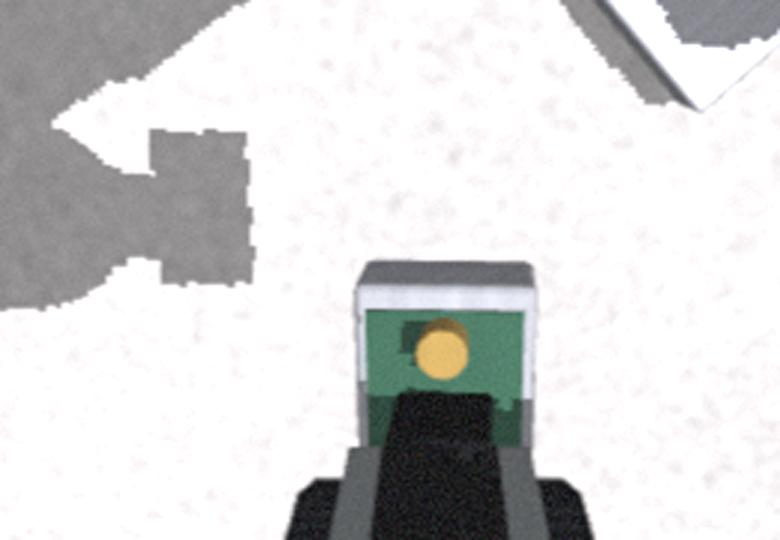

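```bash
cat >> h.py <<'E'
def loct(u,v,z,ci=None):  # wrist pixel at height z -> tool-aligned offset from TCP: (along -?tool y(ex), along tool x(ey)) mm
    ci=ci or camera_info("wrist"); s=get_state(); f=yaw()-np.pi/2
    ex=np.array([np.cos(f),np.sin(f)]); ey=np.array([-ex[1],ex[0]])
    w=p2w(None,np.array([[u,v]]),z,ci)[0][:2]-s["tcp_pos"][:2]; return np.round([w@ex*1000,w@ey*1000],1)
E
python3 - <<'E'
from h import *
z=get_state()["tcp_pos"][2]-.0298
for u,v,h in [(357,285,.018),(537,285,.018),(370,262,0),(533,262,0)]: print(loct(u/3+130,v/3+110,z+h))
E
```

```text
[-31.5 -13.2]
[-31.5  15.9]
[-30.6 -12.4]
[-30.7  16.8]
```

{"api": "arm_command", "payload": {"steps": "10 55 0 0; 25 115 0 0; 40 175 0 0; 55 235 0 0.03; 70 295 0 0.05; 85 355 0 0.05; 95 415 0 0.05; 95 461 0 0.05; 95 461 -40 0.05; 95 461 -80 0.05; 95 461 -120 0.05; 95 461 -139 0.05; 95 461 -139 0.05; 95 461 -139 0.05; 95 461 -139 0.05"}}

```text
clock: 16.3
tcp_pos: [0.5619, 0.0542, 0.0934]
orientation: [0.005, 0.643, 0.766, 0.001]
wrist_force: [0.7, 0.2, -1.3]
finger_gap: 0.0145
```

Run:
```python
from h import *
s=get_state();print(s["tcp_pos"],yaw(),s["finger_gap"],s["wrist_force"])
im=read_camera("wrist"); crop(im,130,140,260,180,3,"w9.png")
```

```text
[0.56190506 0.05415283 0.09337349] 1.7457440497871008 0.01452924188273279 [ 0.73587347  0.23811324 -1.26864428]
```

View pics/w9.png

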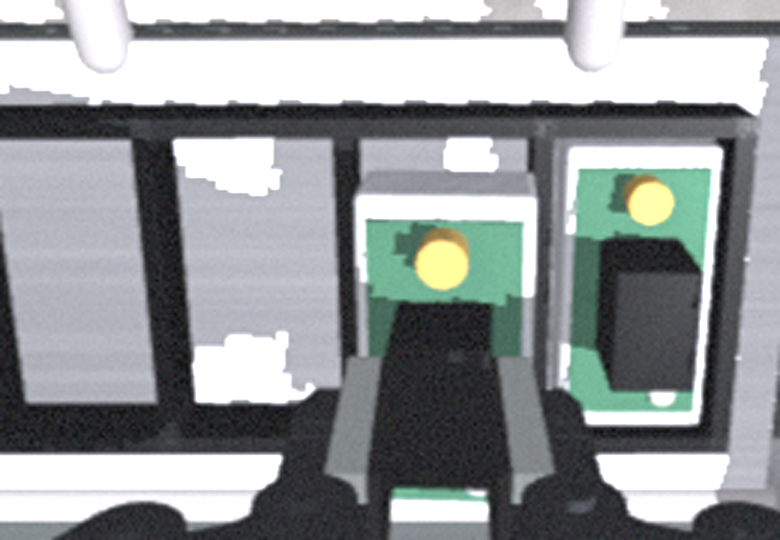

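Run:
```python
from h import *
z=get_state()["tcp_pos"][2]-.0298
L=lambda u,v,h: loct(u/3+130,v/3+140,h)
print("mod",L(356,196,z+.018),L(537,196,z+.018))
print("left wall left edge",L(335,140,.048),"right wall right edge",L(552,140,.048),"xmin inner",L(430,138,.048),"xmax outer",L(220,450,.048))
```

```text
mod [-31.3 -13.4] [-31.4  15.9]
left wall left edge [-32.9 -20.2] right wall right edge [-33.   21.7] xmin inner [-33.4  -1.9] xmax outer [ 35.1 -47. ]
```

{"api": "arm_command", "payload": {"steps": "0 -0.5 -10 0; 0 -0.5 -20 0; 0 -0.5 -27 0; 0 -0.5 -31 0; 0 -0.5 -32 0; 0 -0.5 -32 0; 0 -0.5 -32 0"}}

```text
clock: 17.23
tcp_pos: [0.5613, 0.0539, 0.0625]
orientation: [0.005, 0.642, 0.766, 0.001]
wrist_force: [-4.4, 1.0, 9.2]
finger_gap: 0.0147
```

Run:
```python
from h import *
s=get_state();print(s["tcp_pos"],yaw(),s["finger_gap"],s["wrist_force"])
im=read_camera("wrist"); crop(im,130,140,260,180,3,"w10.png")
```

```text
[0.56129999 0.05386251 0.06247474] 1.7460893765410042 0.014670466780948948 [-4.3885794   0.96224274  9.23010003]
```

View pics/w10.png

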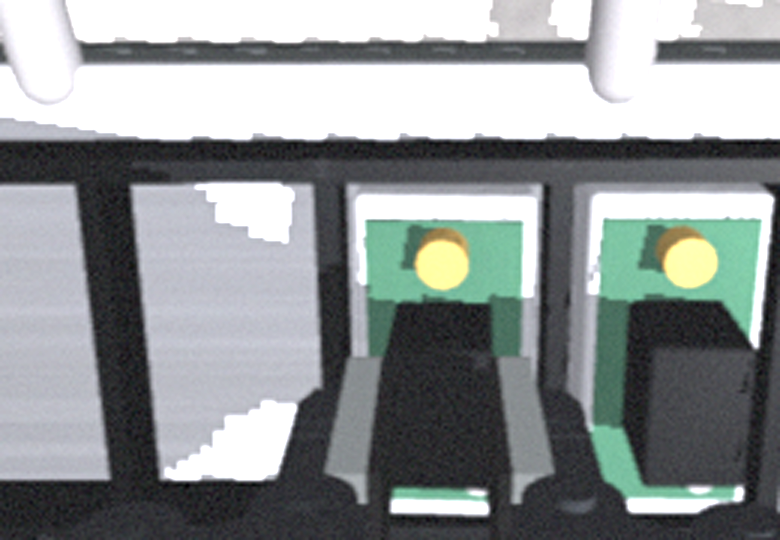

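{"api": "arm_command", "payload": {"steps": "0 0 0 0; 0 0 0 0; 0 0 0 0; 0 0 40 0; 0 0 90 0; 0 0 140 0; 0 0 168 0; 0 -50 168 0; 0 -110 168 0; 0 -170 168 -0.15; 0 -230 168 -0.3; 0 -290 168 -0.45; 0 -350 168 -0.56; 0 -410 168 -0.56; 0 -448 168 -0.56; 0 -448 120 -0.56; 0 -448 80 -0.56; 0 -448 68 -0.56; 0 -448 68 -0.56; 0 -448 68 -0.56", "fingers": -0.3}}

```text
clock: 19.77
tcp_pos: [0.5624, -0.3948, 0.1327]
orientation: [0.007, 0.829, 0.559, 0.0]
wrist_force: [-0.4, 0.5, 0.3]
finger_gap: 0.0298
```

Run:
```python
from h import *
s=get_state();print(s["tcp_pos"],yaw(),s["finger_gap"],s["wrist_force"])
im=read_camera("wrist"); cv2.imwrite("pics/w11.png",im[:,:,::-1])
r=trace("wrist","module0"); ci=camera_info("wrist")
for q in r:
    b=q["box"]; c=p2w(None,[b[0]+b[2]/2,b[1]+b[3]/2],.02,ci)[0]; print(q["score"],b,c, fit(MOD,q["mask"],ci,[c[0],c[1],-.3]))
```

```text
[ 0.56240059 -0.39479568  0.1327239 ] 1.1863314532438147 0.029758802922756854 [-0.37121139  0.53664059  0.25040875]
0.9 [243.9, 289.8, 55.5, 69.9] [ 0.66311551 -0.44028672  0.02      ] (array([ 0.67110263, -0.44314892,  0.05791139]), np.float64(0.03183468304942749))
0.83 [258.3, 161.5, 38.6, 82.3] [ 0.5585864  -0.39248264  0.02      ] (array([ 0.56056995, -0.39393556, -0.38322126]), np.float64(0.034195830644981884))
```

View pics/w11.png

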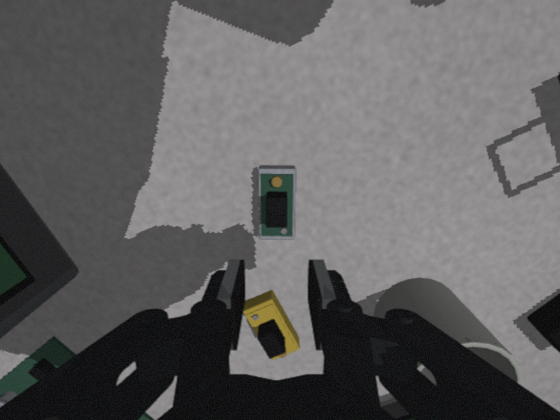

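{"api": "arm_command", "payload": {"steps": "-1.5 1 -30 0; -1.5 1 -60 0; -1.5 1 -85 0; -1.5 1 -102 0; -1.5 1 -104 0; -1.5 1 -104 0; -1.5 1 -104 0", "fingers": 0}}

```text
clock: 20.75
tcp_pos: [0.5617, -0.3945, 0.0302]
orientation: [0.008, 0.829, 0.559, 0.0]
wrist_force: [-0.1, -0.2, -0.5]
finger_gap: 0.0424
```

{"api": "arm_command", "payload": {"steps": "0 0 0 0; 0 0 0 0; 0 0 0 0; 0 0 0 0; 0 0 0 0; 0 0 40 0; 0 0 90 0; 0 0 140 0; 0 0 190 0; 0 0 203 0; 0 0 203 0", "fingers": -1}}

```text
clock: 22.12
tcp_pos: [0.5619, -0.3946, 0.2333]
orientation: [0.008, 0.829, 0.559, 0.001]
wrist_force: [-0.3, 0.0, -1.2]
finger_gap: 0.0145
```

Run:
```python
from h import *
s=get_state();print(s["tcp_pos"],yaw(),s["finger_gap"],s["wrist_force"])
im=read_camera("wrist"); crop(im,130,110,260,180,3,"w12.png")
```

```text
[ 0.56189877 -0.39462439  0.2333023 ] 1.1863900792740223 0.014467201522648191 [-0.32363328  0.01602063 -1.24889814]
```

View pics/w12.png

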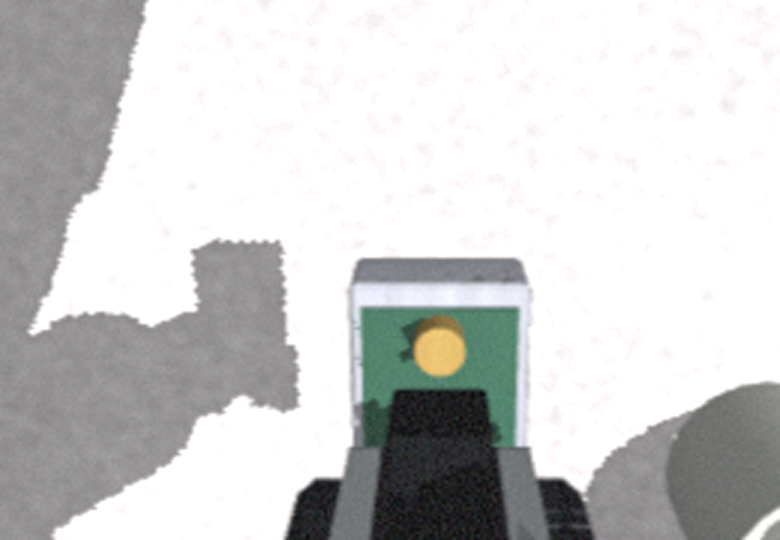

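{"api": "arm_command", "payload": {"steps": "0 55 0 0.1; 0 115 0 0.25; 0 175 0 0.4; 0 235 0 0.5; 3 295 0 0.559; 7 355 0 0.559; 7 411 0 0.559; 7 411 -40 0.559; 7 411 -80 0.559; 7 411 -120 0.559; 7 411 -139 0.559; 7 411 -139 0.559; 7 411 -139 0.559; 7 411 -139 0.559"}}

```text
clock: 23.92
tcp_pos: [0.569, 0.0168, 0.0935]
orientation: [0.007, 0.643, 0.766, 0.003]
wrist_force: [0.6, -0.4, -1.5]
finger_gap: 0.0146
```

Run:
```python
from h import *
s=get_state();print(s["tcp_pos"],yaw(),s["finger_gap"],s["wrist_force"])
im=read_camera("wrist"); crop(im,130,140,260,180,3,"w13.png")
```

```text
[0.56901569 0.01675628 0.09350694] 1.745336762808987 0.014637586158618028 [ 0.64319479 -0.35384202 -1.50617006]
```

View pics/w13.png

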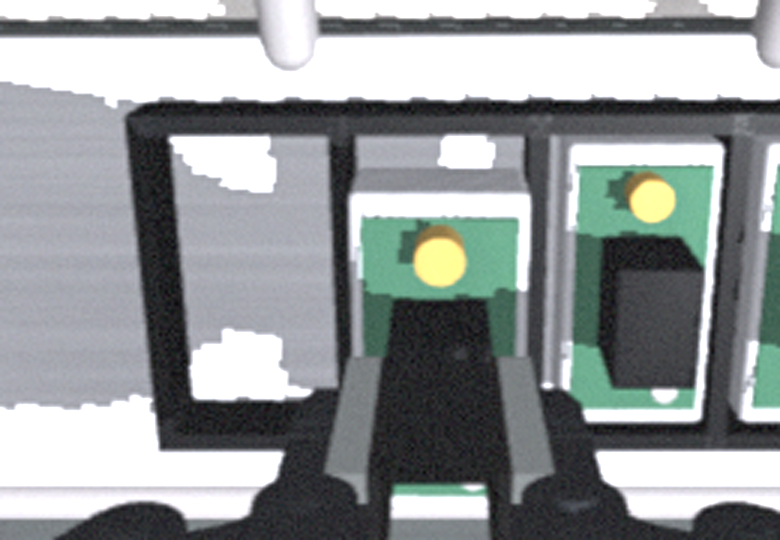

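{"api": "arm_command", "payload": {"steps": "0 0 -10 0; 0 0 -20 0; 0 0 -27 0; 0 0 -30 0; 0 0 -31 0; 0 0 -31 0; 0 0 -31 0"}}

```text
clock: 24.85
tcp_pos: [0.5685, 0.0166, 0.0632]
orientation: [0.007, 0.643, 0.766, 0.002]
wrist_force: [-3.6, 0.5, 5.1]
finger_gap: 0.0146
```

Run:
```python
from h import *
s=get_state();print(s["tcp_pos"],yaw(),s["finger_gap"],s["wrist_force"])
im=read_camera("wrist"); crop(im,130,140,260,180,3,"w14.png")
```

```text
[0.56854672 0.01663109 0.06321805] 1.7452932883447592 0.014617025814433245 [-3.6031454   0.4910023   5.08544745]
```

View pics/w14.png

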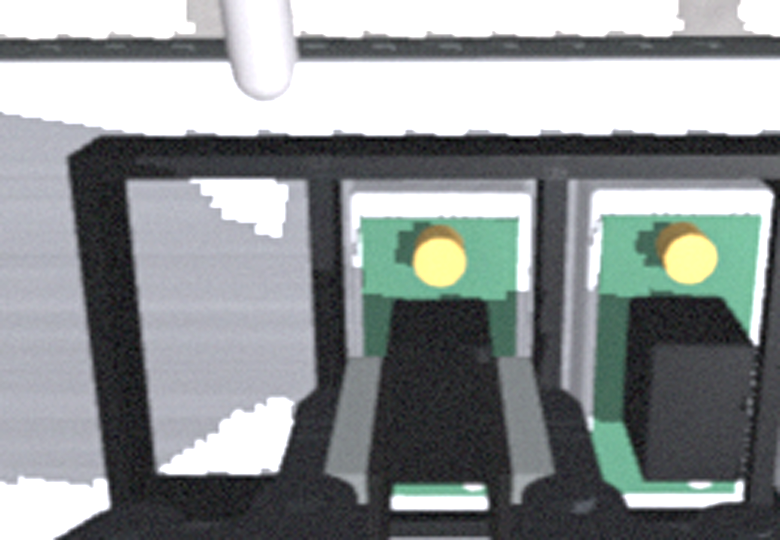

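{"api": "arm_command", "payload": {"steps": "0 0 0 0; 0 0 0 0; 0 0 0 0; 0 0 40 0; 0 0 90 0; 0 0 140 0; 0 0 190 0; -10 50 197 -0.15; -25 110 197 -0.3; -40 170 197 -0.45; -55 230 197 -0.6; -70 290 197 -0.75; -78 345 197 -0.9; -78 365 197 -1.05; -78 365 197 -1.155; -78 365 197 -1.155; -78 365 197 -1.155; -78 365 197 -1.155", "fingers": -0.3}}

```text
clock: 27.15
tcp_pos: [0.4907, 0.3812, 0.2603]
orientation: [0.007, 0.957, 0.291, -0.002]
wrist_force: [-0.3, -0.3, -0.3]
finger_gap: 0.0296
```

Run:
```python
from h import *
s=get_state();print(s["tcp_pos"],yaw(),s["finger_gap"],s["wrist_force"])
ci=camera_info("wrist"); im=read_camera("wrist"); cv2.imwrite("pics/w15.png",im[:,:,::-1])
for q in trace("wrist","cover")[:2]: print(q["score"],q["box"],fit(COV,q["mask"],ci,[.492,.382,.59]))
im=read_camera("top"); cv2.imwrite("pics/t15.png",im[:,:,::-1])
```

```text
[0.49070613 0.38121105 0.26033729] 0.5904991889841127 0.029566078879517156 [-0.33400314 -0.29429218 -0.30832319]
0.77 [235.1, 95.5, 85.9, 182.7] (array([0.49258402, 0.3822653 , 0.58555437]), np.float64(0.014387016322656265))
```

View pics/w15.png

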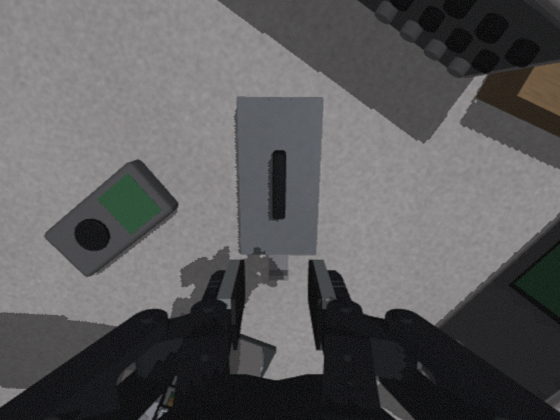

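View pics/t15.png

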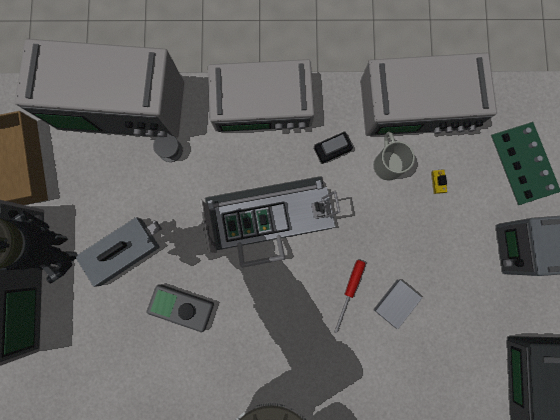

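{"api": "arm_command", "payload": {"steps": "2 1 -50 -0.005; 2 1 -100 -0.005; 2 1 -150 -0.005; 2 1 -180 -0.005; 2 1 -195 -0.005; 2 1 -202 -0.005; 2 1 -202 -0.005; 2 1 -202 -0.005; 2 1 -202 -0.005", "fingers": 0}}

```text
clock: 28.42
tcp_pos: [0.4934, 0.3828, 0.0595]
orientation: [0.007, 0.957, 0.288, -0.001]
wrist_force: [-0.0, -0.5, -0.0]
finger_gap: 0.0427
```

{"api": "arm_command", "payload": {"steps": "0 0 0 0; 0 0 0 0; 0 0 0 0; 0 0 0 0; 0 0 0 0; 0 0 0 0; 0 0 20 0; 0 0 50 0; 0 0 100 0; 0 0 150 0; 0 0 170 0; 0 0 170 0", "fingers": -1, "newtons": 100}}

```text
clock: 29.92
tcp_pos: [0.4941, 0.3832, 0.2307]
orientation: [0.007, 0.957, 0.288, 0.0]
wrist_force: [0.9, 0.4, -4.2]
finger_gap: 0.011
```

Run:
```python
from h import *
s=get_state();print(s["tcp_pos"],yaw(),s["finger_gap"],s["wrist_force"])
ci=camera_info("wrist"); im=read_camera("wrist"); cv2.imwrite("pics/w16.png",im[:,:,::-1])
```

```text
[0.49414216 0.38322834 0.23065811] 0.5851533415535466 0.010951367432026302 [ 0.86278858  0.37055915 -4.21190428]
```

View pics/w16.png

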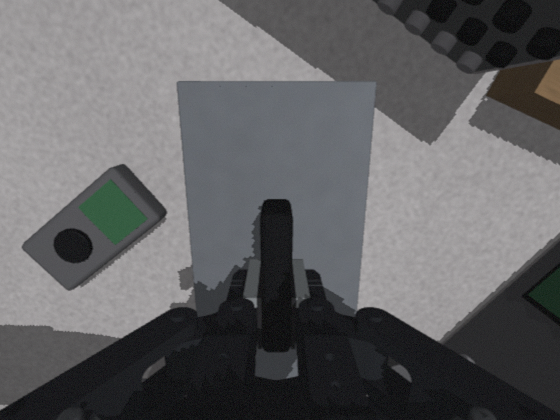

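Run:
```python
from h import *
s=get_state(); z=s["tcp_pos"][2]-.0595+.045
ci=camera_info("wrist"); f=yaw(); ex=np.array([np.cos(f),np.sin(f)]); ey=np.array([-ex[1],ex[0]])
def L(u,v,z):
    w=p2w(None,[[u,v]],z,ci)[0][:2]-s["tcp_pos"][:2]; return np.round([w@ex*1000,w@ey*1000],1)
for u,v in [(178,83),(376,83),(193,290),(360,290)]: print(L(u,v,z))
# block far top end
print("grip far", L(262,201,z+.028),L(292,201,z+.028))
f=.175;print((np.array([.5635,.036])-s["tcp_pos"][:2])*1000)
```

```text
[-43.   86.9]
[44.4 87. ]
[-44.2 -16.7]
[ 45.4 -16.3]
grip far [-5.1 40.7] [ 7.  40.8]
[  70.17171812 -346.7372769 ]
```

{"api": "arm_command", "payload": {"steps": "10 -50 0 0; 20 -105 0 -0.05; 35 -165 0 -0.15; 50 -225 0 -0.25; 62 -285 0 -0.35; 68.5 -335 0 -0.41; 68.5 -346 0 -0.41; 68.5 -346 -30 -0.41; 68.5 -346 -60 -0.41; 68.5 -346 -60 -0.41; 68.5 -346 -60 -0.41; 68.5 -346 -60 -0.41"}}

```text
clock: 31.48
tcp_pos: [0.5627, 0.037, 0.1701]
orientation: [0.007, 0.996, 0.088, -0.002]
wrist_force: [0.3, -0.6, -3.4]
finger_gap: 0.011
```

Run:
```python
from h import *
s=get_state();print(s["tcp_pos"],yaw(),s["finger_gap"],s["wrist_force"])
ci=camera_info("wrist"); im=read_camera("wrist"); cv2.imwrite("pics/w17.png",im[:,:,::-1])
im=read_camera("scene"); crop(im,210,130,160,150,4,"s17.png")
im=read_camera("top"); crop(im,180,150,190,140,4,"t17.png")
```

```text
[0.56266622 0.03703153 0.17006657] 0.17579519600491506 0.01099255601379692 [ 0.34314156 -0.6401753  -3.38424653]
```

View pics/w17.png

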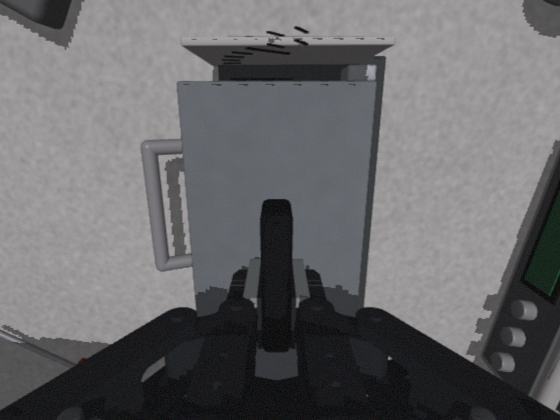

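View pics/s17.png

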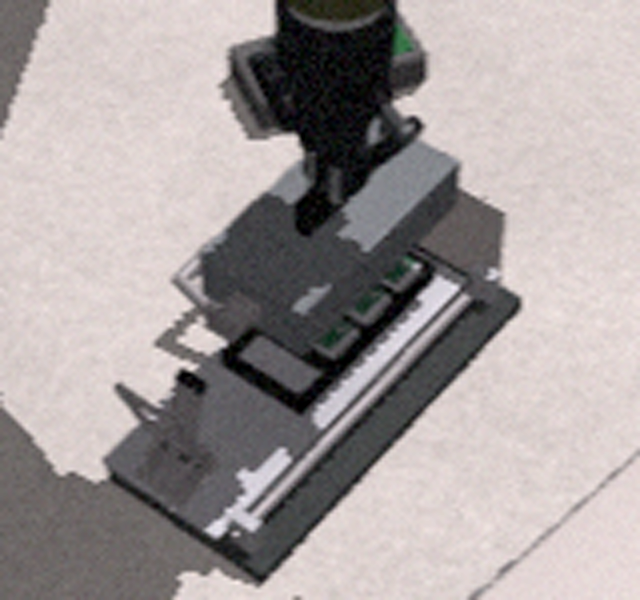

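View pics/t17.png

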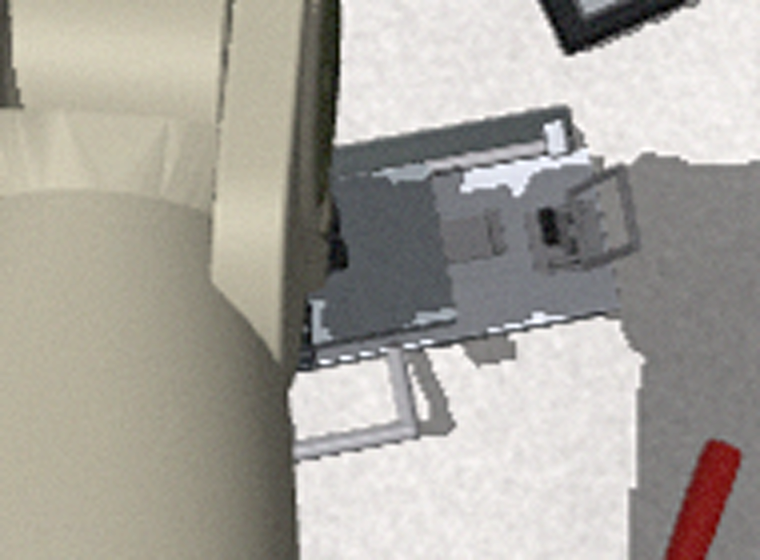

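The cover hangs level over the tray and lines up with it. I'll lower it in two stages.

{"api": "arm_command", "payload": {"steps": "0 0 -15 0; 0 0 -30 0; 0 0 -45 0; 0 0 -55 0; 0 0 -62 0; 0 0 -66 0; 0 0 -68 0; 0 0 -68 0"}}

```text
clock: 32.62
tcp_pos: [0.5626, 0.0368, 0.102]
orientation: [0.007, 0.996, 0.088, -0.002]
wrist_force: [-0.8, -0.0, -3.4]
finger_gap: 0.011
```

Run:
```python
from h import *
s=get_state();print(s["tcp_pos"],yaw(),s["finger_gap"],s["wrist_force"],s["ft_torque"])
im=read_camera("scene"); crop(im,210,130,160,150,4,"s18.png")
```

```text
[0.56263704 0.03682704 0.10203563] 0.17543066926900788 0.011044265850640906 [-0.77701929 -0.03021148 -3.40634917] [ 0.04638985 -0.0083534   0.02681417]
```

View pics/s18.png

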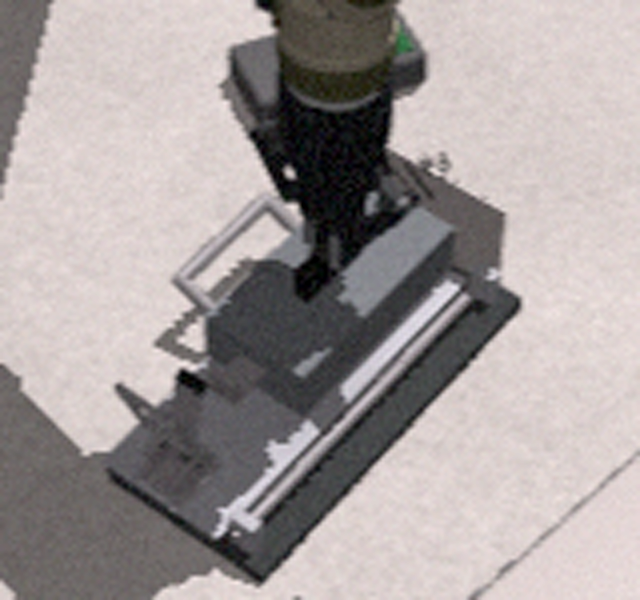

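No contact load. The rim is already past the pocket walls, so I'll lower the rest.

{"api": "arm_command", "payload": {"steps": "0 0 -4 0; 0 0 -8 0; 0 0 -10 0; 0 0 -12 0; 0 0 -12 0; 0 0 -12 0"}}

```text
clock: 33.42
tcp_pos: [0.5648, 0.0369, 0.0922]
orientation: [0.007, 0.996, 0.088, 0.001]
wrist_force: [0.2, 0.4, 6.8]
finger_gap: 0.0115
```

Run:
```python
from h import *
s=get_state();print(s["tcp_pos"],yaw(),s["finger_gap"],s["wrist_force"],s["ft_torque"])
```

```text
[0.56475721 0.03686709 0.09217366] 0.17574817446634586 0.011459642059052278 [0.22891936 0.35043031 6.78002529] [ 0.19765924 -0.03362976  0.07011107]
```

{"api": "arm_command", "payload": {"steps": "0 0 0 0; 0 0 0 0; 0 0 0 0; 0 0 0 0; 0 0 40 0; 0 0 90 0; 0 0 140 0; 0 0 200 0; 10 -40 200 0; 20 -80 200 0; 20 -80 200 0; 20 -80 200 0", "fingers": 0, "newtons": 40}}

```text
clock: 34.92
tcp_pos: [0.5844, -0.043, 0.2918]
orientation: [0.007, 0.996, 0.088, 0.0]
wrist_force: [0.2, 1.0, -0.6]
finger_gap: 0.0423
```

Run:
```python
from h import *
s=get_state();print(s["tcp_pos"],yaw(),s["finger_gap"],s["wrist_force"])
im=read_camera("wrist"); cv2.imwrite("pics/w19.png",im[:,:,::-1])
im=read_camera("scene"); crop(im,210,130,160,150,4,"s19.png")
im=read_camera("top"); crop(im,180,150,190,140,4,"t19.png")
```

```text
[ 0.58441407 -0.04299079  0.29183244] 0.17523372219488687 0.042336794882474424 [ 0.15626624  1.03883715 -0.58271498]
```

View pics/w19.png

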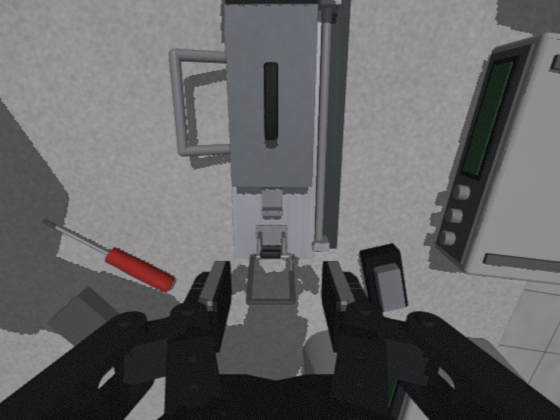

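View pics/s19.png

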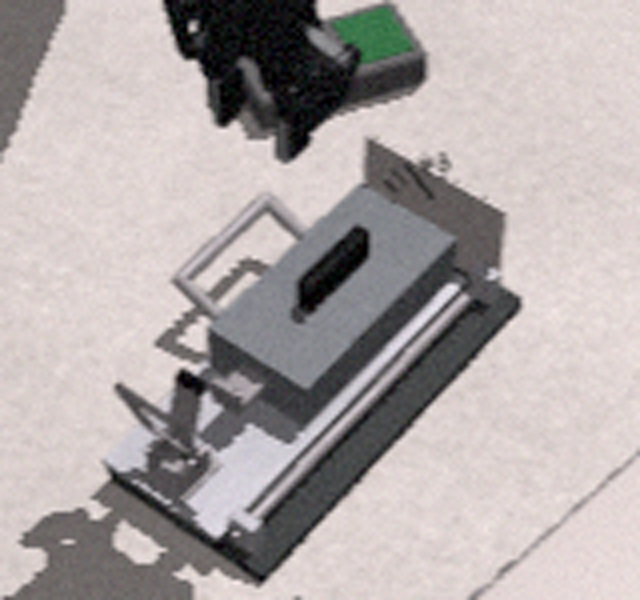

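View pics/t19.png

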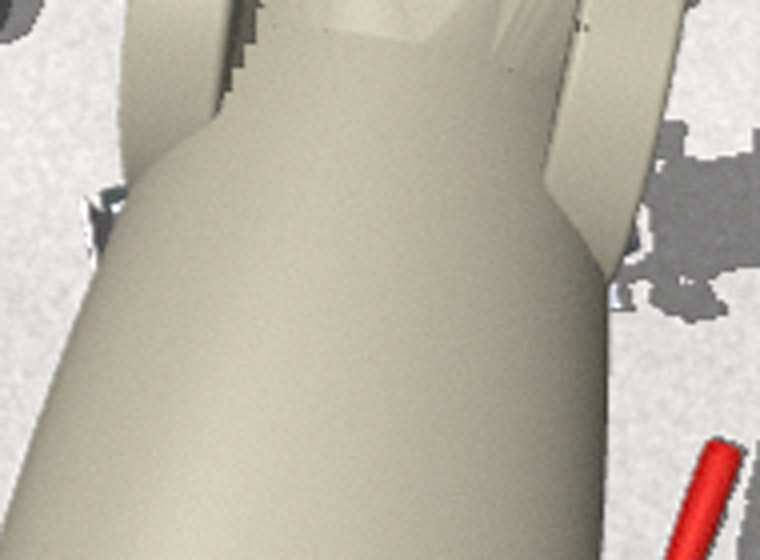

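Run:
```python
from h import *
ci=camera_info("wrist"); read_camera("wrist")
q=trace("wrist","cover")[0]; print(fit(COV,q["mask"],ci,[.5635,.036,.175],.032))
C=np.array([.5635,.036]);f=.175; ex=np.array([np.cos(f),np.sin(f)]); ey=np.array([-ex[1],ex[0]])
def W(x,y,z): return np.r_[C+x*ex+y*ey,z]
for lev in (1.8,1.9,2.0):
    p=np.array([-.169+.018*np.cos(np.pi-lev+.43) if 0 else -.169,0]);
    # pin: at lever 2.0 straight above pivot -> angle offset
    a=np.pi/2-(2.0-lev)*-1*-1
    # seen towards tray(+y): lever direction elevation from -y; in (y,z): (-cos lev, sin lev)
    th=np.pi-lev  # angle from +y
    pin=np.array([-.169,.054])+.018*np.array([np.cos(np.pi/2+(2.0-lev)),np.sin(np.pi/2+(2.0-lev))])
    e=3.75-lev; bar=pin+.067*np.array([np.cos(e),np.sin(e)])
    tip=np.array([-.169-.065*np.cos(lev),.054+.065*np.sin(lev)])
    print(lev,"bar",bar.round(4),W(0,*bar).round(4),w2p(None,W(0,*bar),ci).round(0),"tip",tip.round(4),w2p(None,W(0,*tip),ci).round(0))
```

```text
(array([0.56583931, 0.03731731, 0.17968836]), np.float64(0.015613749053288162))
1.8 bar [-0.1974  0.1339] [ 0.5979 -0.1584  0.1339] [[268. 303.]] tip [-0.1542  0.1173] [[268. 258.]]
1.9 bar [-0.1893  0.1363] [ 0.5965 -0.1504  0.1363] [[268. 297.]] tip [-0.148   0.1155] [[268. 252.]]
2.0 bar [-0.1809  0.1379] [ 0.595  -0.1422  0.1379] [[268. 291.]] tip [-0.142   0.1131] [[269. 246.]]
```

The cover is seated within 2–3 mm and the loop leans outward. I'll go outside the loop with the fingers shut.

{"api": "arm_command", "payload": {"steps": "10 -60 0 0; 20 -115 0 0; 22 -152 0 0; 22 -152 -40 0; 22 -152 -90 0; 22 -152 -140 0; 22 -152 -165 0; 22 -152 -166 0; 22 -152 -166 0; 22 -152 -166 0", "fingers": -1}}

```text
clock: 36.42
tcp_pos: [0.6078, -0.1946, 0.1283]
orientation: [0.008, 0.996, 0.089, 0.002]
wrist_force: [-0.0, -0.2, 0.3]
finger_gap: -0.0001
```

Run:
```python
from h import *
s=get_state();print(s["tcp_pos"],yaw(),s["finger_gap"],s["wrist_force"])
im=read_camera("wrist"); cv2.imwrite("pics/w20.png",im[:,:,::-1])
im=read_camera("scene"); crop(im,210,130,160,150,4,"s20.png")
```

```text
[ 0.60780788 -0.19457364  0.12831929] 0.17731457878054824 -9.282616314664427e-05 [-0.01107631 -0.22854151  0.29392714]
```

View pics/w20.png

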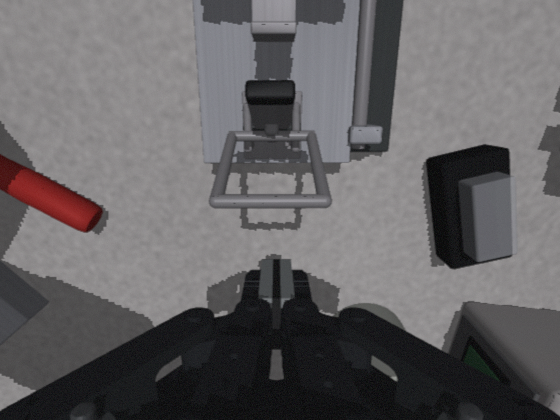

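View pics/s20.png

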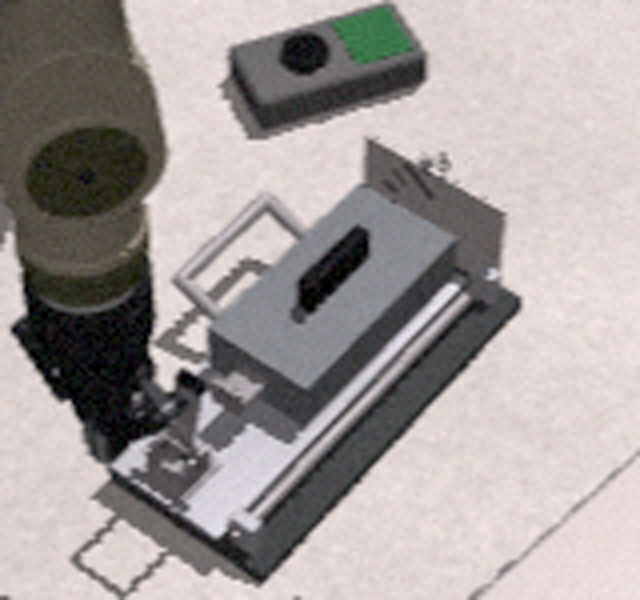

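{"api": "arm_command", "payload": {"steps": "-2 10 2 0; -4 20 2 0; -5 28 2 0; -6.5 36 2 0; -8 44 2 0; -9 50 2 0; -10 56 2 0; -11 62 2 0; -12 67 2 0; -12 67 2 0; -12 67 2 0"}}

```text
clock: 37.9
tcp_pos: [0.5956, -0.1277, 0.1299]
orientation: [0.008, 0.996, 0.088, 0.002]
wrist_force: [0.1, -0.7, -0.6]
finger_gap: 0.0
```

Run:
```python
from h import *
s=get_state();print(s["tcp_pos"],yaw(),s["finger_gap"],s["wrist_force"])
im=read_camera("wrist"); cv2.imwrite("pics/w21.png",im[:,:,::-1])
im=read_camera("scene"); crop(im,210,130,160,150,4,"s21.png")
```

```text
[ 0.59556974 -0.12766604  0.12993329] 0.17708939842805163 4.354655865347246e-05 [ 0.12307759 -0.67419771 -0.64178878]
```

View pics/w21.png

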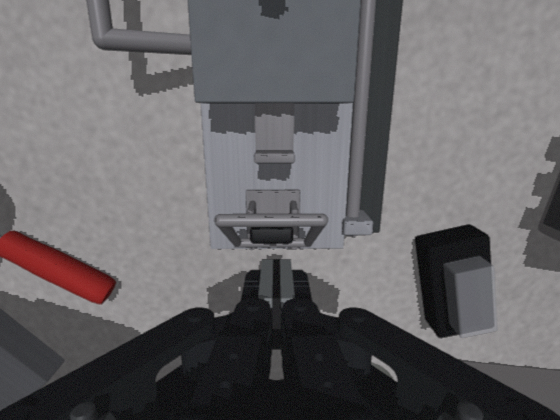

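View pics/s21.png

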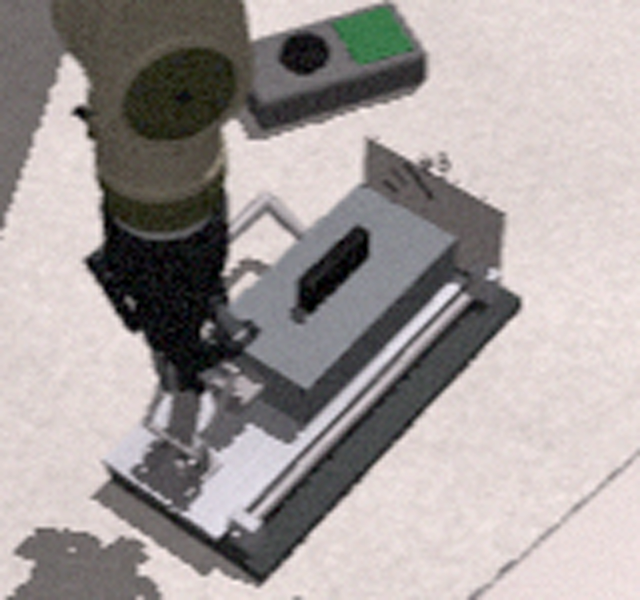

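{"api": "arm_command", "payload": {"steps": "0 0 0 0; 0 0 0 0; 0 0 0 0"}}

```text
clock: 38.38
tcp_pos: [0.5955, -0.1278, 0.1299]
orientation: [0.008, 0.996, 0.088, 0.002]
wrist_force: [0.1, -1.2, -0.0]
finger_gap: 0.0001
```

Run:
```python
from h import *
s=get_state();print(s["tcp_pos"],yaw(),s["finger_gap"],s["wrist_force"])
im=read_camera("wrist"); crop(im,170,70,200,200,3,"w22.png")
```

```text
[ 0.59552209 -0.12783664  0.12986234] 0.17682561988477263 8.469347380163325e-05 [ 0.05122264 -1.17617406 -0.04060692]
```

View pics/w22.png

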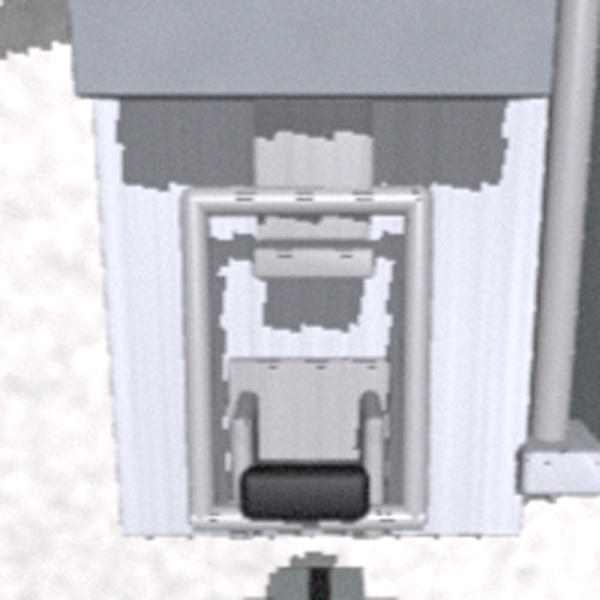

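The bar has dropped inside the keeper post (crop row 195, post at row 260). I'll go over the lever to its tray side.

{"api": "arm_command", "payload": {"steps": "0 0 30 0; 0 0 60 0; -4 22 60 0; -8 45 60 0; -8 45 60 0; -8 45 20 0; -8 45 -10 0; -8 45 -27 0; -8 45 -28 0; -8 45 -28 0; -8 45 -28 0"}}

```text
clock: 39.8
tcp_pos: [0.5882, -0.083, 0.1029]
orientation: [0.008, 0.996, 0.088, 0.003]
wrist_force: [-0.2, -0.8, 0.4]
finger_gap: -0.0003
```

Run:
```python
from h import *
s=get_state();print(s["tcp_pos"],yaw(),s["finger_gap"],s["wrist_force"])
im=read_camera("wrist"); cv2.imwrite("pics/w23.png",im[:,:,::-1])
im=read_camera("scene"); crop(im,210,150,130,110,5.5,"s23.png")
C=np.array([.5655,.0365]);f=.177; ex=np.array([np.cos(f),np.sin(f)]); ey=np.array([-ex[1],ex[0]])
d=s["tcp_pos"][:2]-C; print("fix",d@ex,d@ey)
```

```text
[ 0.58824681 -0.08295491  0.10289031] 0.17695650986404 -0.000258480355025562 [-0.23176199 -0.76051118  0.401018  ]
fix 0.0013581264134691802 -0.12159378351617875
```

View pics/s23.png

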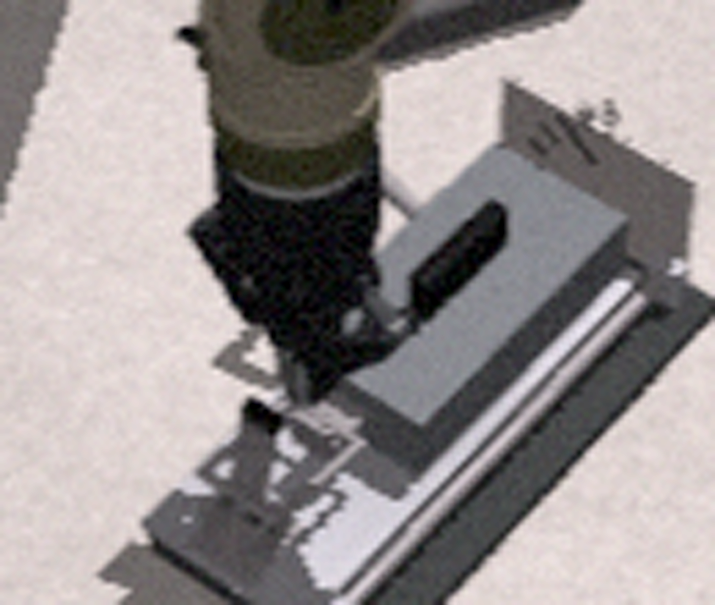

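View pics/w23.png

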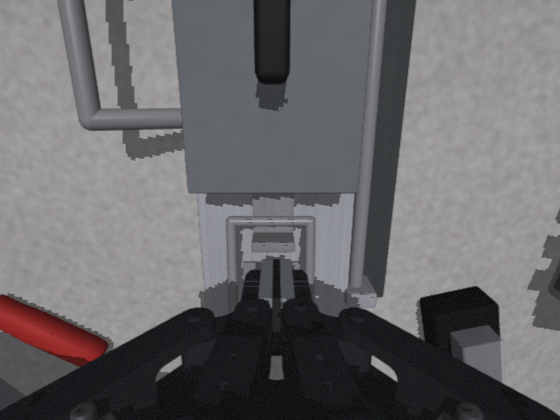

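{"api": "arm_command", "payload": {"steps": "1.5 -8 -2 0; 3 -16 -3 0; 4.5 -25 -3 0; 6 -33 -3 0; 7.5 -42 -3 0; 9 -50.5 -3 0; 10 -57 -4 0; 11.5 -64 -5 0; 12.5 -70 -9 0; 13.5 -75 -14 0; 13.5 -75 -14 0; 13.5 -75 -14 0"}}

```text
clock: 41.4
tcp_pos: [0.6016, -0.158, 0.0887]
orientation: [0.008, 0.996, 0.088, 0.003]
wrist_force: [0.2, -0.2, 0.2]
finger_gap: -0.0001
```

Run:
```python
from h import *
s=get_state();print(s["tcp_pos"],yaw(),s["finger_gap"],s["wrist_force"])
im=read_camera("wrist"); cv2.imwrite("pics/w24.png",im[:,:,::-1])
im=read_camera("scene"); crop(im,210,150,130,110,5.5,"s24.png")
```

```text
[ 0.60156296 -0.15797535  0.08866486] 0.17682305764635314 -0.0001381569749422444 [ 0.18245786 -0.18110479  0.23036864]
```

View pics/s24.png

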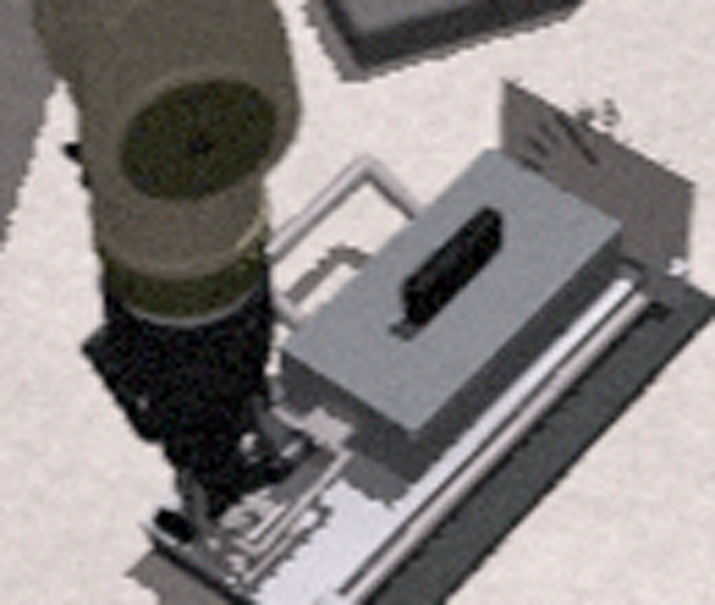

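View pics/w24.png

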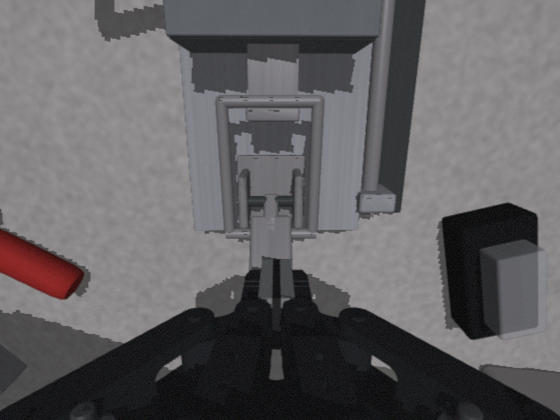

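The lever is about 0.5 rad from flat and the loop bar bears on the post. I'll press it down.

{"api": "arm_command", "payload": {"steps": "0.7 -4 -6 0; 1.3 -7 -12 0; 1.6 -9 -18 0; 1.8 -10 -23 0; 1.8 -10 -27 0; 1.8 -10 -30 0; 1.8 -10 -32 0; 1.8 -10 -32 0; 1.8 -10 -32 0"}}

```text
clock: 42.62
tcp_pos: [0.6034, -0.1677, 0.0571]
orientation: [0.008, 0.996, 0.088, 0.003]
wrist_force: [-0.7, 0.3, 2.6]
finger_gap: -0.0
```

Run:
```python
from h import *
s=get_state();print(s["tcp_pos"],yaw(),s["finger_gap"],s["wrist_force"])
im=read_camera("wrist"); cv2.imwrite("pics/w25.png",im[:,:,::-1])
im=read_camera("scene"); crop(im,210,150,130,110,5.5,"s25.png")
```

```text
[ 0.60341696 -0.16772952  0.05709423] 0.1771545906416151 -3.4855936224475e-05 [-0.72237791  0.25694025  2.62359337]
```

View pics/s25.png

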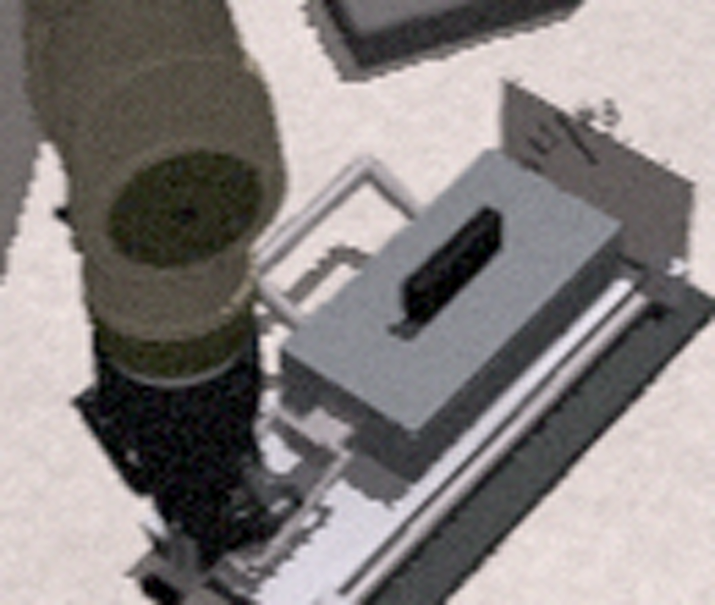

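View pics/w25.png

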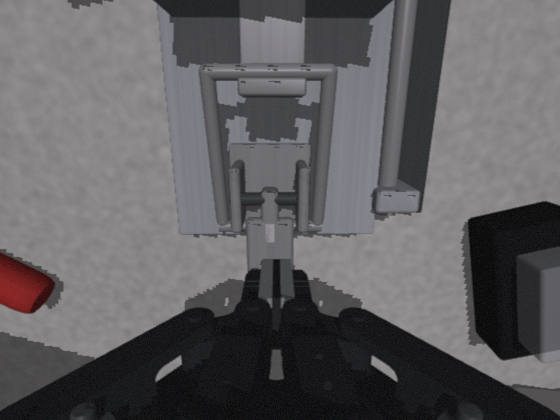

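{"api": "arm_command", "payload": {"steps": "0 0 -2 0; 0 0 -4 0; 0 0 -6 0; 0 0 -6 0; 0 0 -6 0"}}

```text
clock: 43.35
tcp_pos: [0.6037, -0.1678, 0.0562]
orientation: [0.009, 0.996, 0.089, 0.004]
wrist_force: [-10.4, 4.3, 31.5]
finger_gap: 0.0001
```

{"api": "arm_command", "payload": {"steps": "0 0 6 0; 0 0 30 0; 0 0 80 0; 0 0 130 0; 0 0 200 0; -10 40 240 0; -20 60 240 0; -20 60 240 0; -20 60 240 0"}}

```text
clock: 44.48
tcp_pos: [0.5839, -0.1082, 0.2954]
orientation: [0.009, 0.996, 0.089, 0.004]
wrist_force: [-0.3, 1.2, -0.5]
finger_gap: 0.0
```

Run:
```python
from h import *
s=get_state();print(s["tcp_pos"],yaw(),s["finger_gap"],s["wrist_force"])
im=read_camera("wrist"); cv2.imwrite("pics/w26.png",im[:,:,::-1])
ci=camera_info("wrist"); q=trace("wrist","cover")[0]; print(q["box"],fit(COV,q["mask"],ci,[.5655,.036,.177],.032))
im=read_camera("scene"); crop(im,210,150,130,110,5.5,"s26.png")
```

```text
[ 0.58385334 -0.10817709  0.29539119] 0.17741027428066047 2.972285632593581e-05 [-0.26125676  1.18898009 -0.52786837]
[235.1, 0.0, 94.0, 162.5] (array([0.56711605, 0.03214727, 0.17304785]), np.float64(0.01947237122988399))
```

View pics/s26.png

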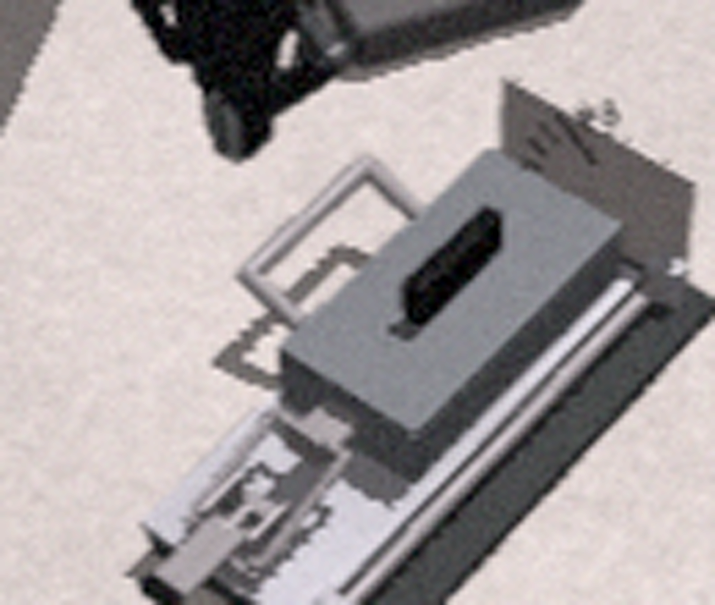

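View pics/w26.png

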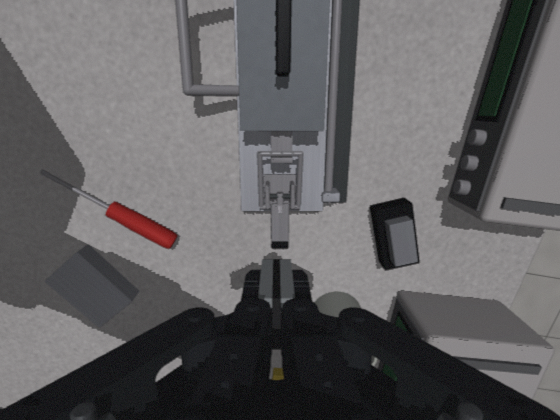

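The lever lies flat, the loop is tight on the post, and the cover has moved about 4 mm toward the latch, within tolerance. Next is the handle.

{"api": "arm_command", "payload": {"steps": "-30 30 0 0; -60 65 0 0; -95 100 0 0; -117 127 0 0; -117 127 0 0; -117 127 -50 0; -117 127 -100 0; -117 127 -150 0; -117 127 -180 0; -117 127 -180 0; -117 127 -180 0", "fingers": 0}}

```text
clock: 46.0
tcp_pos: [0.468, 0.0178, 0.116]
orientation: [0.009, 0.996, 0.088, 0.004]
wrist_force: [-0.0, 0.1, 0.5]
finger_gap: 0.0429
```

Run:
```python
from h import *
s=get_state();print(s["tcp_pos"],yaw(),s["finger_gap"],s["wrist_force"])
im=read_camera("wrist"); cv2.imwrite("pics/w27.png",im[:,:,::-1])
im=read_camera("scene"); crop(im,210,130,150,130,5,"s27.png")
```

```text
[0.46801271 0.0177593  0.11600276] 0.17562188626154654 0.04289814624456656 [-0.03366333  0.10377702  0.52540002]
```

View pics/w27.png

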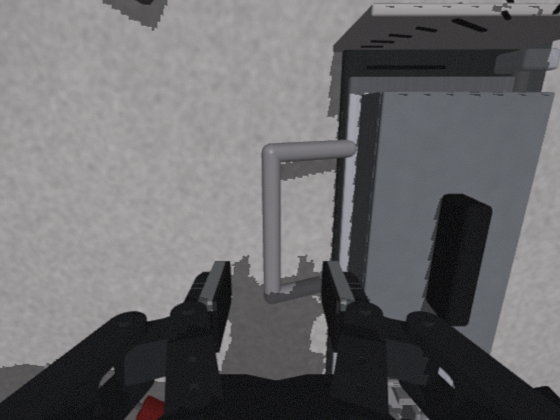

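View pics/s27.png

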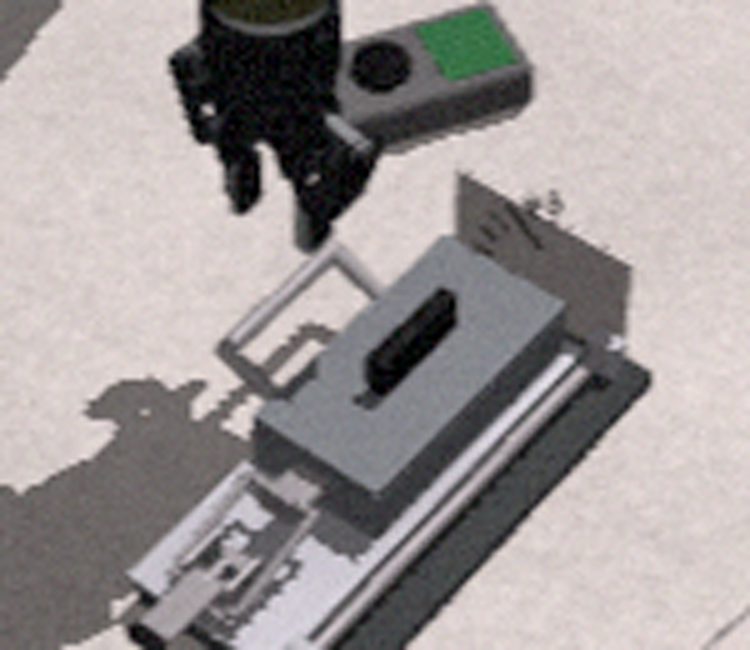

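Run:
```python
from h import *
s=get_state(); ci=camera_info("wrist"); f=yaw(); ex=np.array([np.cos(f),np.sin(f)]); ey=np.array([-ex[1],ex[0]])
for u,v in [(271,150),(272,222),(273,296)]:
    w=p2w(None,[[u,v]],.052,ci)[0][:2]-s["tcp_pos"][:2]; print(np.round([w@ex*1000,w@ey*1000],1))
```

```text
[-2.  51.6]
[-1.5  4.6]
[ -1.  -51.4]
```

Handle centred within 2 mm. I'll descend, grip and check.

{"api": "arm_command", "payload": {"steps": "-1.5 0 -20 0; -1.5 0 -40 0; -1.5 0 -60 0; -1.5 0 -75 0; -1.5 0 -82 0; -1.5 0 -83 0; -1.5 0 -83 0; -1.5 0 -83 0"}}

```text
clock: 47.1
tcp_pos: [0.4675, 0.0179, 0.0343]
orientation: [0.009, 0.996, 0.088, 0.006]
wrist_force: [-0.4, -0.1, 0.5]
finger_gap: 0.0429
```

{"api": "arm_command", "payload": {"steps": "0 0 0 0; 0 0 0 0; 0 0 0 0; 0 0 0 0; 0 0 0 0; 0 0 0 0", "fingers": -1, "newtons": 60}}

```text
clock: 47.85
tcp_pos: [0.4654, 0.0175, 0.0345]
orientation: [0.01, 0.996, 0.088, 0.004]
wrist_force: [-5.6, -1.8, 7.4]
finger_gap: 0.0101
```

Run:
```python
from h import *
s=get_state();print(s["tcp_pos"],yaw(),s["finger_gap"],s["wrist_force"])
im=read_camera("wrist"); cv2.imwrite("pics/w28.png",im[:,:,::-1])
```

```text
[0.46544078 0.01749448 0.03453177] 0.1759151901090653 0.010078644360089383 [-5.56971086 -1.79297771  7.38700368]
```

View pics/w28.png

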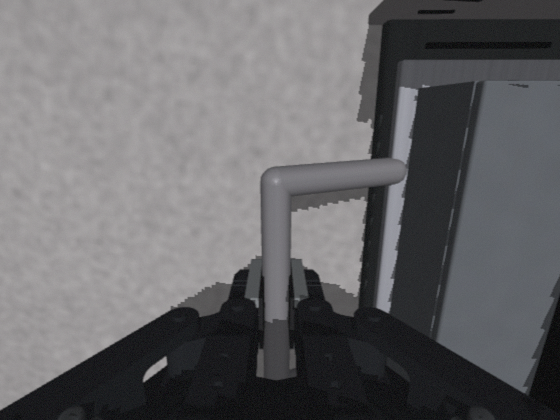

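{"api": "arm_command", "payload": {"steps": "1 0.2 7 0; 3 0.5 14 0; 5 1 21 0; 7 1.2 27.7 0; 9.5 1.7 34.5 0; 12 2 41 0; 15 2.7 47.5 0; 18.5 3.3 54 0; 22 4 60 0; 26 4.6 66 0; 30 5.3 72 0; 34 6 77.5 0; 39 7 83 0; 43.5 8 88 0; 48.5 8.7 93.5 0; 54 9.6 98.5 0; 54 9.6 98.5 0; 54 9.6 98.5 0"}}

```text
clock: 50.15
tcp_pos: [0.5166, 0.0268, 0.1341]
orientation: [0.01, 0.996, 0.088, 0.001]
wrist_force: [-12.4, -5.1, 3.9]
finger_gap: 0.0097
```

Run:
```python
from h import *
s=get_state();print(s["clock"],s["tcp_pos"],yaw(),s["finger_gap"],s["wrist_force"])
im=read_camera("wrist"); cv2.imwrite("pics/w29.png",im[:,:,::-1])
im=read_camera("scene"); crop(im,210,110,150,130,5,"s29.png")
```

```text
50.15 [0.51656225 0.02677786 0.13413076] 0.175644974323917 0.009683530810532847 [-12.38752433  -5.0811547    3.8980519 ]
```

View pics/w29.png

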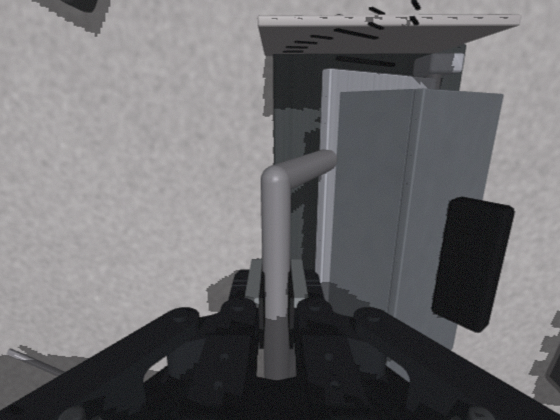

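View pics/s29.png

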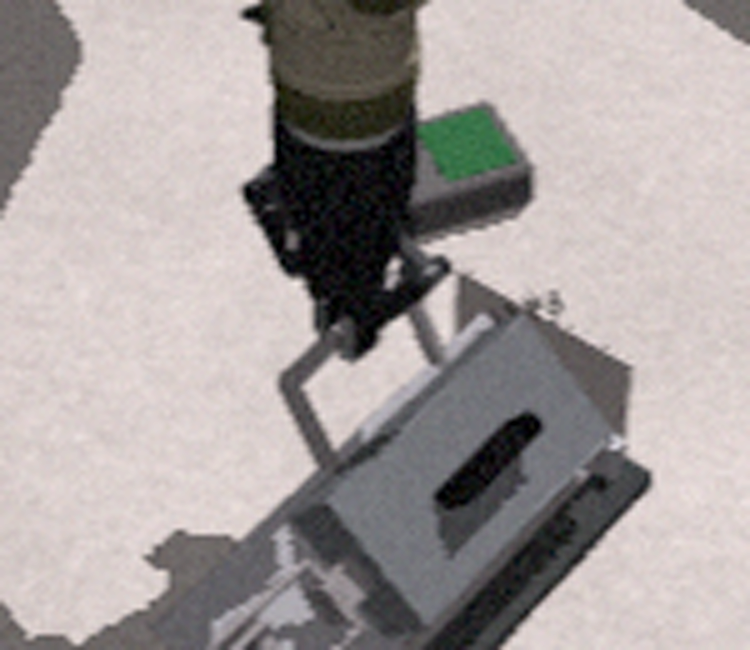

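By arm travel the cradle is at about 39–41°. I'll hold it for three seconds.

{"api": "arm_command", "payload": {"steps": "0 0 0 0; 0 0 0 0; 0 0 0 0; 0 0 0 0; 0 0 0 0; 0 0 0 0; 0 0 0 0; 0 0 0 0; 0 0 0 0; 0 0 0 0; 0 0 0 0; 0 0 0 0; 0 0 0 0; 0 0 0 0; 0 0 0 0; 0 0 0 0; 0 0 0 0; 0 0 0 0; 0 0 0 0; 0 0 0 0"}}

```text
clock: 52.75
tcp_pos: [0.5169, 0.0268, 0.1345]
orientation: [0.01, 0.996, 0.088, 0.002]
wrist_force: [-2.2, -1.8, 5.1]
finger_gap: 0.01
```

Run:
```python
from h import *
im=read_camera("scene"); 
s=get_state();print(s["clock"],s["tcp_pos"],s["finger_gap"],s["wrist_force"])
o=cv2.resize(im[80:280,180:400],None,fx=3.5,fy=3,interpolation=cv2.INTER_CUBIC); cv2.imwrite("pics/s30.png",np.clip(o*1.5,0,255).astype(np.uint8)[:,:,::-1])
# cradle angle fit: silhouette of cover in scene for tilt a
ci=camera_info("scene"); q=trace("scene","cover")[0]; M=q["mask"]
C=np.array([.5655,.0365]);f=.177; ex=np.array([np.cos(f),np.sin(f)]); ey=np.array([-ex[1],ex[0]])
def S(a,z0=.032,dy=-.004):
    m=np.zeros((420,560),np.uint8)
    for P in COV:
        x=P[:,0]-.062; z=P[:,2]+z0-.026
        X=.062+x*np.cos(a)+z*np.sin(a); Z=.026-x*np.sin(a)+z*np.cos(a)
        w=np.c_[C+np.outer(X,ex)+np.outer(P[:,1]+dy,ey),Z]
        cv2.fillConvexPoly(m,cv2.convexHull(w2p(None,w,ci).astype(np.float32)).round().astype(np.int32),1)
    return m.astype(bool)
r=[]
for a in range(28,54,2):
    s_=S(np.radians(a)); r.append((a,round((s_&M).sum()/(s_|M).sum(),3)))
print(q["score"],r)
```

```text
52.8 [0.51691396 0.02677349 0.13453501] 0.009909322723330522 [-2.22538757 -1.30460132  4.78286062]
0.75 [(28, np.float64(0.778)), (30, np.float64(0.802)), (32, np.float64(0.827)), (34, np.float64(0.863)), (36, np.float64(0.901)), (38, np.float64(0.937)), (40, np.float64(0.955)), (42, np.float64(0.949)), (44, np.float64(0.928)), (46, np.float64(0.901)), (48, np.float64(0.863)), (50, np.float64(0.826)), (52, np.float64(0.785))]
```

View pics/s30.png

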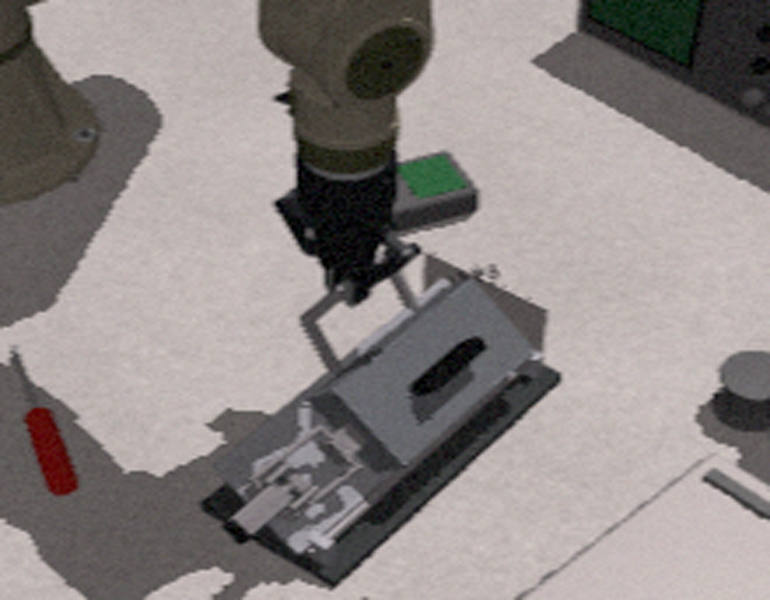

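The cover's silhouette in the scene image also gives about 40.5°, with the latch still closed. I'll hold a second more, then lower slowly.

{"api": "arm_command", "payload": {"steps": "0 0 0 0; 0 0 0 0; 0 0 0 0; 0 0 0 0; 0 0 0 0; 0 0 0 0; 0 0 0 0; 0 0 0 0"}}

```text
clock: 53.85
tcp_pos: [0.5169, 0.0268, 0.1345]
orientation: [0.01, 0.996, 0.088, 0.002]
wrist_force: [-3.4, -0.1, 4.5]
finger_gap: 0.0098
```

{"api": "arm_command", "payload": {"steps": "-5 -0.8 -5.5 0; -10 -1.6 -11 0; -14.5 -2.5 -16 0; -19 -3.3 -21.5 0; -23 -4 -27 0; -27 -4.8 -33 0; -31 -5.5 -39 0; -34.5 -6 -45 0; -38 -6.6 -51.5 0; -41 -7.2 -58 0; -43.5 -7.7 -64.5 0; -46 -8.2 -71.5 0; -48 -8.6 -78 0; -50 -8.9 -85 0; -51 -9 -90 0; -52 -9.2 -95 0; -52 -9.3 -98 0; -52 -9.3 -100 0; -52 -9.3 -101 0; -52 -9.3 -101 0"}}

```text
clock: 56.35
tcp_pos: [0.4654, 0.0174, 0.0359]
orientation: [0.011, 0.996, 0.088, 0.003]
wrist_force: [-2.8, 0.7, 27.1]
finger_gap: 0.0092
```

Run:
```python
from h import *
s=get_state();print(s["clock"],s["tcp_pos"],s["finger_gap"],s["wrist_force"])
im=read_camera("scene"); crop(im,210,110,150,150,4,"s31.png")
```

```text
56.35 [0.46544775 0.01743969 0.03590367] 0.009222057147250303 [-2.75624262  0.73907891 27.09557458]
```

View pics/s31.png

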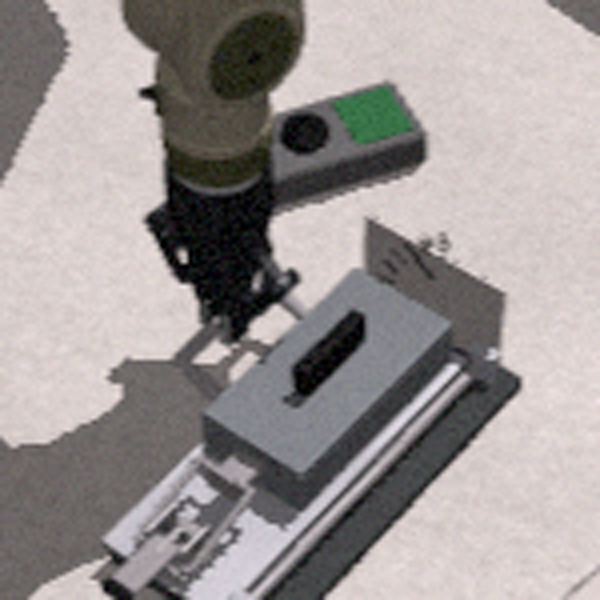

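It rests on its lower stop (27 N upward reaction). I'll relax, release and leave.

{"api": "arm_command", "payload": {"steps": "0 0 1 0; 0 0 1 0; 0 0 1 0"}}

```text
clock: 56.78
tcp_pos: [0.4654, 0.0175, 0.0367]
orientation: [0.011, 0.996, 0.088, 0.003]
wrist_force: [3.9, -0.4, 2.1]
finger_gap: 0.0094
```

{"api": "arm_command", "payload": {"steps": "0 0 0 0; 0 0 0 0; 0 0 0 0; 0 0 0 0; 0 0 20 0; 0 0 60 0; 0 0 110 0; 0 0 160 0; 0 0 220 0; -60 0 260 0; -60 0 260 0", "fingers": 0}}

```text
clock: 58.15
tcp_pos: [0.4043, 0.0176, 0.2995]
orientation: [0.011, 0.996, 0.088, 0.005]
wrist_force: [1.2, 0.6, 0.1]
finger_gap: 0.0425
```

Run:
```python
from h import *
s=get_state();print(s["clock"],s["tcp_pos"],s["finger_gap"],s["wrist_force"])
im=read_camera("scene"); crop(im,210,110,150,150,4,"s32.png")
ci=camera_info("scene"); M=trace("scene","cover")[0]["mask"]
C=np.array([.5655,.0365]);f=.177; ex=np.array([np.cos(f),np.sin(f)]); ey=np.array([-ex[1],ex[0]])
def S(a,z0=.032,dy=-.004):
    m=np.zeros((420,560),np.uint8)
    for P in COV:
        x=P[:,0]-.062; z=P[:,2]+z0-.026
        X=.062+x*np.cos(a)+z*np.sin(a); Z=.026-x*np.sin(a)+z*np.cos(a)
        w=np.c_[C+np.outer(X,ex)+np.outer(P[:,1]+dy,ey),Z]
        cv2.fillConvexPoly(m,cv2.convexHull(w2p(None,w,ci).astype(np.float32)).round().astype(np.int32),1)
    return m.astype(bool)
print([(a,round(((S(np.radians(a))&M).sum()/(S(np.radians(a))|M).sum()),3)) for a in range(-4,7)])
im=read_camera("wrist"); cv2.imwrite("pics/w32.png",im[:,:,::-1])
im=read_camera("top"); cv2.imwrite("pics/t32.png",im[:,:,::-1])
```

```text
58.15 [0.40434377 0.01756404 0.29952237] 0.042534270587675733 [1.24795309 0.61036151 0.07279785]
[(-4, np.float64(0.947)), (-3, np.float64(0.955)), (-2, np.float64(0.961)), (-1, np.float64(0.971)), (0, np.float64(0.977)), (1, np.float64(0.977)), (2, np.float64(0.967)), (3, np.float64(0.967)), (4, np.float64(0.959)), (5, np.float64(0.96)), (6, np.float64(0.951))]
```

View pics/s32.png

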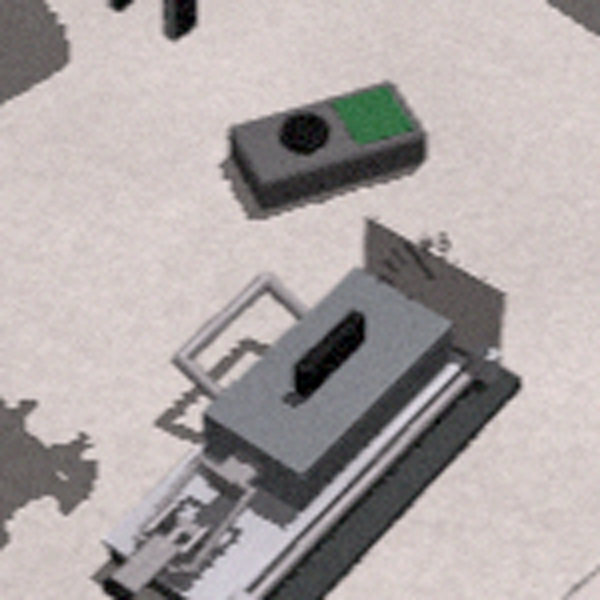

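View pics/t32.png

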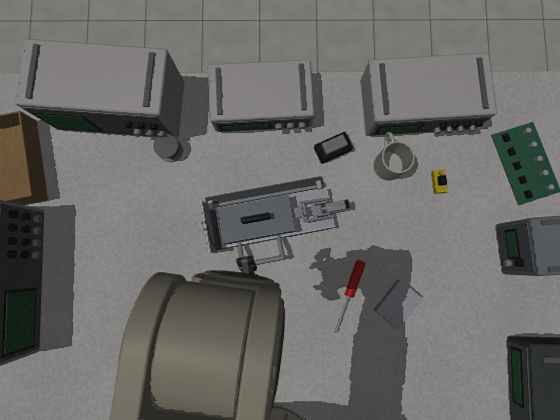

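View pics/w32.png

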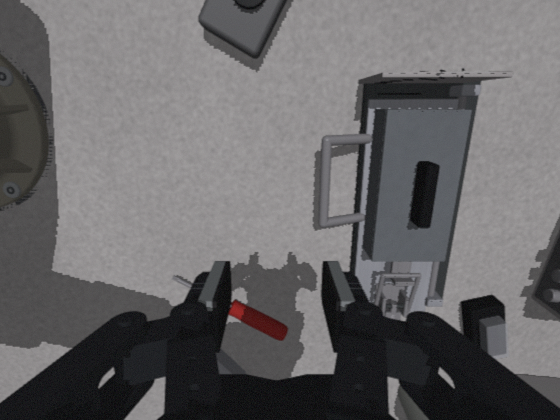

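The cradle is level, the lever flat, the loop hooked and the gripper clear. The other things stand where they were. I'm handing in.

```bash
python3 -c "
from workcell import *
print(hand_in())"
```

```text
the job is handed in; nothing more can be done
None
```

The job is finished and handed in at about 58 s; hand-in gives no verdict, so the result isn't confirmed. All three green modules are in pockets of their own under the latched cover. The yellow look-alike was left alone. I raised the cradle to 40° and held it there for over 3 s. I then lowered it onto its stop (a 27 N push was felt) and let go.

Last checks:
- **Tilt:** the cover's outline gave about 40.5° while held and 0–1° at the end. Arm travel put the held angle between 38.8° and 40.9°.
- **Latch:** the lever looks flat and the loop sits behind the post. I could not measure the loop's pull or the exact lever angle.
- **Cover:** when latched it was pulled about 4 mm towards the latch, within the 9 mm limit.
- **Modules:** I saw each one down in its pocket before the cover went on. They could not be seen after that.
- **Tray position:** my first rough reading from the top camera was about 5 mm off the wrist camera's in y. I used the wrist camera, and every placement fitted.
- **Bench:** the other things look unmoved in the last top picture.

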